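Assemble the stacking spice rack on its mat

TASK

Put the spice rack together on the cork mat, one piece after another from the bottom up: stand the large green-lined tier in the middle of the mat, seat the medium yellow-lined tier on its post, the small blue-lined tier on top of that, and finish with the red knob. Let go of each piece fully home and upright before fetching the next, and leave the sugar bowl, the nested cups and the milk jug where they are.

Things in the scene. Friction and masses are not known exactly. Their poses are not given: they have to be found in the camera images.
- mat: Fixed round brown cork mat lying on the sideboard, 140 mm diameter, 5 mm thick; the rack's place. Origin: centre of its underside, at surface height; its top is 5 mm above. z up.
- tier_large: Large (bottom) rack tier, loose, 200 g (mm): white round tray 130 dia, green liner, rim 24 high. Central white post 32 dia, the grip, to its flat shoulder at 65; on it a grey spigot, 20 dia, tapering from 68 to 12 dia at 77. Socket underneath, 25 wide, 14 deep, fits over a spigot and rests on that shoulder: seated, its origin is 65 above the lower tier's. Origin: underside centre, z up; round
- tier_medium: Medium (middle) rack tier, loose, 150 g (mm): white round tray 104 dia, yellow liner, rim 24 high. Central white post 32 dia, the grip, to its flat shoulder at 65; on it a grey spigot, 20 dia, tapering from 68 to 12 dia at 77. Socket underneath, 25 wide, 14 deep, fits over a spigot and rests on that shoulder: seated, its origin is 65 above the lower tier's. Origin: underside centre, z up; round
- tier_small: Small (top) rack tier, loose, 110 g (mm): white round tray 80 dia, blue liner, rim 24 high. Central white post 32 dia, the grip, to its flat shoulder at 65; on it a grey spigot, 20 dia, tapering from 68 to 12 dia at 77. Socket underneath, 25 wide, 14 deep, fits over a spigot and rests on that shoulder: seated, its origin is 65 above the lower tier's. Origin: underside centre, z up; round
- knob: Red round cap knob of the rack, loose, 40 g, upright: 34 mm diameter up to 34 mm height, narrowing to 26 mm at its top at 41 mm. Socket underneath, 25 mm wide, 14 mm deep, drops over a spigot; seated, its origin lies 65 mm above the origin of the tier below. Origin: centre of the underside; z up.
- sugar_bowl: Bystander, to be left alone: stainless steel sugar bowl with lid and two side clips, 96 mm over the clips, 84 mm high. Origin: centre of the underside.
- cups: Bystander, to be left alone: two red espresso cups with white rims, nested one in the other, 66 mm rim diameter, 81 mm high together, handles reaching 50 mm from the axis to the body's +y. Origin: centre of the underside.
- milk_jug: Bystander, to be left alone: empty glass milk jug, bluish, 76 mm diameter, 100 mm high, handle reaching 66 mm from the axis to the body's +x. Origin: centre of the underside.
Things that resemble listed ones, but are neither listed nor needed, are in the scene too. Leave any pink look-alike of the tier_large alone.

How it is judged:
On the way, in this order (a step that is already met when the one before it is completed fails the run):
1. The large tier stands on the cork mat, released (horizontal distance between tier_large and mat below 0.012 m and z of tier_large in the frame of mat between 0.003 and 0.008 m and angle between tier_large's own z axis and vertical below 0.06 rad and contact force between the fingers and tier_large below 0.1 N and linear speed of tier_large below 0.02 m/s), for 0.2 s.
2. The medium tier is seated on the large tier's post, released (horizontal distance between tier_large and mat below 0.012 m and z of tier_large in the frame of mat between 0.003 and 0.008 m and angle between each of tier_large, tier_medium's own z axis and vertical below 0.06 rad and horizontal distance between tier_medium and tier_large below 0.006 m and z of tier_medium in the frame of tier_large between 0.062 and 0.068 m and contact force between the fingers and tier_medium below 0.1 N and linear speed of tier_medium below 0.02 m/s), for 0.2 s.
3. The small tier is seated on the medium tier's post, released (horizontal distance between tier_large and mat below 0.012 m and z of tier_large in the frame of mat between 0.003 and 0.008 m and angle between each of tier_large, tier_medium, tier_small's own z axis and vertical below 0.06 rad and horizontal distance between tier_medium and tier_large below 0.006 m and z of tier_medium in the frame of tier_large between 0.062 and 0.068 m and horizontal distance between tier_small and tier_medium below 0.006 m and z of tier_small in the frame of tier_medium between 0.062 and 0.068 m and contact force between the fingers and tier_small below 0.1 N and linear speed of tier_small below 0.02 m/s), for 0.2 s.
4. The red knob is seated on the small tier's post, released (horizontal distance between tier_large and mat below 0.012 m and z of tier_large in the frame of mat between 0.003 and 0.008 m and angle between each of tier_large, tier_medium, tier_small, knob's own z axis and vertical below 0.06 rad and horizontal distance between tier_medium and tier_large below 0.006 m and z of tier_medium in the frame of tier_large between 0.062 and 0.068 m and horizontal distance between tier_small and tier_medium below 0.006 m and z of tier_small in the frame of tier_medium between 0.062 and 0.068 m and horizontal distance between knob and tier_small below 0.006 m and z of knob in the frame of tier_small between 0.062 and 0.068 m and contact force between the fingers and knob below 0.1 N and linear speed of knob below 0.02 m/s), for 0.2 s.
At the end, for the whole second after the job is handed in: Large tier upright on the mat, centres within 12 mm; medium tier, small tier and knob each down on the post of the piece below (65 mm above it, within 3 mm), within 6 mm of its axis, upright within 0.06 rad; all at rest, released, placed in that order (horizontal distance between tier_large and mat below 0.012 m and z of tier_large in the frame of mat between 0.003 and 0.008 m and angle between each of tier_large, tier_medium, tier_small, knob's own z axis and vertical below 0.06 rad and linear speed of each of tier_large, tier_medium, tier_small, knob below 0.01 m/s and angular speed of each of tier_large, tier_medium, tier_small, knob below 0.1 rad/s and horizontal distance between tier_medium and tier_large below 0.006 m and z of tier_medium in the frame of tier_large between 0.062 and 0.068 m and horizontal distance between tier_small and tier_medium below 0.006 m and z of tier_small in the frame of tier_medium between 0.062 and 0.068 m and horizontal distance between knob and tier_small below 0.006 m and z of knob in the frame of tier_small between 0.062 and 0.068 m); the robot touches nothing.
It fails at once if the sugar bowl is pushed more than 25 mm or tipped (distance of sugar_bowl from where it was at the start of the episode above 0.025 m or angle between sugar_bowl's own z axis and vertical above 0.3 rad).
It fails at once if the espresso cups is pushed more than 25 mm or tipped (distance of cups from where it was at the start of the episode above 0.025 m or angle between cups's own z axis and vertical above 0.3 rad).
It fails at once if the milk jug is pushed more than 25 mm or tipped (distance of milk_jug from where it was at the start of the episode above 0.025 m or angle between milk_jug's own z axis and vertical above 0.3 rad).
It also fails if it takes over 112 s, if anything falls off the work surface, if the arm or the gripper's body presses on something with over 40 N, if the wrist force passes 120 N, or if a joint passes its speed limit or range.

ROBOT

A 6-joint arm with a two-finger parallel gripper is mounted at the origin on the work surface. World frame = base frame: x ahead of the robot, y to its left, z up, the work surface at z = 0. Lengths are in m, angles in rad, forces in N, time in s.
With the tool pointing down it reaches from about 0.375 to 0.9 m from the base axis. Payload 3.1 kg.
Tool frame: the origin (TCP) lies midway between the tips of the shut fingers; the grasp point (between the pads) lies 19 mm behind it; z points along the fingers, y is the line along which they close (so a half turn about z gives the same grasp; the last joint's range is limited). The gripper opens to 85 mm and grips with 20 to 120 N. Pads are 22 mm wide; open, the fingers measure 114 mm over their backs; the gripper's body (76 mm by 85 mm) begins 54 mm behind the grasp point. The pads swing forward as they close: fully open they stand 13 mm farther back than shut.
Start: joints at [-1.524, 0.527, 1.433, -0, 1.181, -0.178], TCP at [0.139, -0.609, 0.201] pointing down, gripper open.
Joint ranges: [-3.08, 3.08], [-0.75, 2.2], [0.22, 2.44], [-1.43, 4.57], [0, 2.65], [-2.85, 2.85]. Speed limits (rad/s): [2.79, 2.79, 3.14, 3.14, 3.14, 3.14].

INTERFACE

Orientations are given as a rotation vector (axis times angle).
In Python, from workcell import ctrl, imaging gives the robot as it stands.
- The arm moves only by the tool apply_moves, never from a script. Its arguments are lists of equal length, an entry for each row: "translation": the shift along the tool's x, y, z in units of 120 mm (1.0 is 120 mm), a list of three; "rotation": the turn, a rotation vector about the tool's x, y, z in units of pi rad (1.0 is pi rad), a list of three; "hand": the opening, from -1 (shut) to 1 (fully open). In form: {"translation": [[dx, dy, dz], ...], "rotation": [[ax, ay, az], ...], "hand": [hand, ...]}. A call has 1 to 5 rows; each row shifts and turns the commanded pose from where the row before left it, along the tool's axes as they then stand; what a row does not reach is not made up. A row lasts 1/10 s, in which the tool goes at most 50 mm and 8.59 degrees, less where a joint would pass 70% of its speed; a pose out of reach is approached as far as the arm can. A call with a number of a shift or a turn outside -1 to 1 is refused whole. A call with a gripper value outside its range is refused whole. The fingers move at their own pace and stop on an object; the grip force is fixed at half the most. Time passes only in rows, so rows that do not move let the fingers close. It gives the time, the measured TCP pose, the force, the opening and the grip force at its end, in the units of the state.
- ctrl.get_state(): the state, without advancing time (a new reading comes with each control period).
- imaging.read_camera(name): name is "side" or "top"; returns the picture (480x640x3 uint8, red, green, blue); there is no depth.
- imaging.camera_model(name): a dict with "camera_matrix" (3x3 intrinsics, pixels), "origin" and "attitude" of the camera in the world. Camera axes: x right, y down, z forward; pixel columns grow to the right and rows downward; lengths in m; the calibration is good to about 2 mm. A picture is of the moment at which its call begins. camera_model takes no time and is no camera call.
- ctrl.sign_off(): hands the job in; it is judged then, once.
The state is a dict: "clock": time; "q": joint angles; "joint_vel": joint speeds; "effort": joint torques, N m; "eef_pos": TCP position; "tcp_rot": TCP orientation; "force": force on the tool from outside, world axes, zero at the start; "torque": the same for the moment, N m; "grip_width": opening from 0.0 (shut) to 1.0 (fully open); "grip_force": force on a finger pad.
Only numpy, scipy, OpenCV 4.12 (cv2) and the standard library are available. Lean on these libraries where they do the work, as an engineer would, in place of code of your own. Each camera call takes 0.05 s, during which the arm holds its last target. There are 200 camera calls.

## Working session

There is one attempt and no reset: what is moved stays moved. The work goes in short steps, Python scripts to look and compute and a tool call to move; the robot and the scene stay as the last step left them, time stands still between calls to the robot, and variables do not carry over. Pictures are saved under pics/ and viewed, at most 14 in all, crops included, and the job is handed in when it is done.

Besides the shell and the picture viewer there is one more tool, called after ">>>" by a JSON object that holds its "method" and its "body". apply_moves: Moves the arm, as the interface text tells. Its arguments: {"type":"object","properties":{"translation":{"type":"array"},"rotation":{"type":"array"},"hand":{"type":"array"}},"required":["translation","rotation","hand"]}

```bash
mkdir -p pics
python3 - <<'E'
from workcell import ctrl, imaging
import cv2
for n in ("top","side"):
    im=imaging.read_camera(n); cv2.imwrite(f"pics/{n}0.png",im[:,:,::-1])
    m=imaging.camera_model(n); print(n,m)
print(ctrl.get_state())
E
```

```text
top {'camera_matrix': array([[440.93748229,   0.        , 317.98458083],
       [  0.        , 440.93748229, 240.80639519],
       [  0.        ,   0.        ,   1.        ]]), 'origin': array([0.47234664, 0.01402492, 0.85345007]), 'attitude': array([-2.11313055,  2.16619256, -0.17154947])}
side {'camera_matrix': array([[502.48116562,   0.        , 316.46562228],
       [  0.        , 502.48116562, 235.9828328 ],
       [  0.        ,   0.        ,   1.        ]]), 'origin': array([0.30033998, 0.6752334 , 0.73809042]), 'attitude': array([-0.55901529,  2.68445141, -1.15500445])}
{'clock': 0.1, 'q': array([-1.52451211e+00,  5.28388962e-01,  1.43377061e+00, -1.81008276e-05,
        1.18141273e+00, -1.78491099e-01]), 'joint_vel': array([-0.00202463, -0.00339711, -0.00418438, -0.00081965, -0.00133188,
        0.00066847]), 'effort': array([-8.25118696e-04, -4.43306351e+01, -1.78586197e+01, -2.28906583e-04,
        3.92843736e-03,  3.31110797e-06]), 'eef_pos': array([ 0.13930017, -0.60855557,  0.20022299]), 'tcp_rot': array([-3.11980765e+00, -3.52122504e-01, -1.79057549e-04]), 'force': array([-0.23317111,  0.31319389,  0.4545546 ]), 'torque': array([-0.00154023, -0.02240118, -0.02401414]), 'grip_force': 0.0, 'grip_width': 1.0010450438700698}
```

View pics/top0.png

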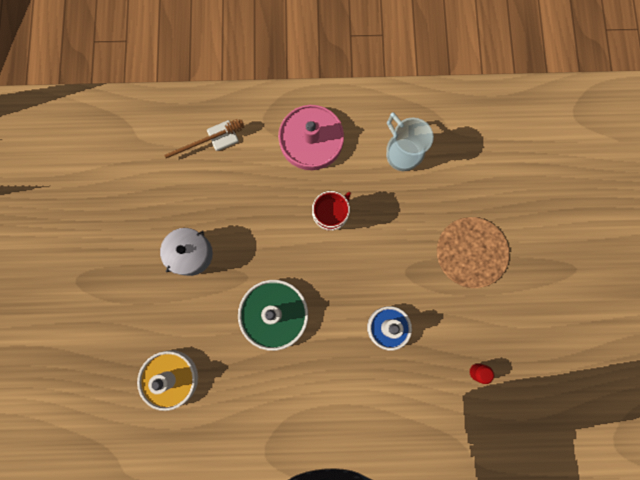

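View pics/side0.png

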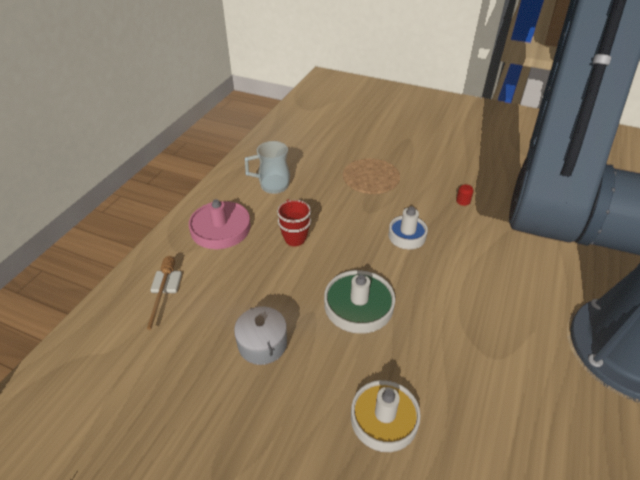

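Top view: the green spigot is at (270,314), yellow (157,384), blue (394,328), the knob (482,373) and the mat centre (473,252). In the side view they're at about (361,279), (388,395), (410,211), (465,190) and (371,176). I'll enlarge these to read them more exactly.

Run:
```python
import cv2,numpy as np
P={'top':[(270,314),(157,384),(392,328),(482,373),(473,252)],'side':[(361,282),(388,400),(409,216),(465,194),(371,176)]}
rows=[]
for n in P:
    im=cv2.imread(f"pics/{n}0.png");r=[]
    for i,(u,v) in enumerate(P[n]):
        h=20 if i<4 else 40; k=10 if i<4 else 20
        c=cv2.resize(im[v-h:v+h,u-h:u+h],(270,270),interpolation=cv2.INTER_CUBIC)[:, :]
        s=270/(2*h)
        for t in range(0,2*h,k//2):
            cv2.line(c,(int(t*s),0),(int(t*s),6 if t%k else 14),(255,255,0),1);cv2.line(c,(0,int(t*s)),(6 if t%k else 14,int(t*s)),(255,255,0),1)
            if t%k==0: cv2.putText(c,str(u-h+t),(int(t*s)+2,24),0,.35,(255,255,255),1);cv2.putText(c,str(v-h+t),(16,int(t*s)+4),0,.35,(255,255,255),1)
        r.append(c)
    rows.append(r)
    a=np.zeros((540,810,3),np.uint8)
    for i,c in enumerate(r): a[270*(i//3):270*(i//3)+270,270*(i%3):270*(i%3)+270]=c
    cv2.imwrite(f"pics/{n}_z.png",a[:,:800])
```

```text
(no output)
```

View pics/top_z.png

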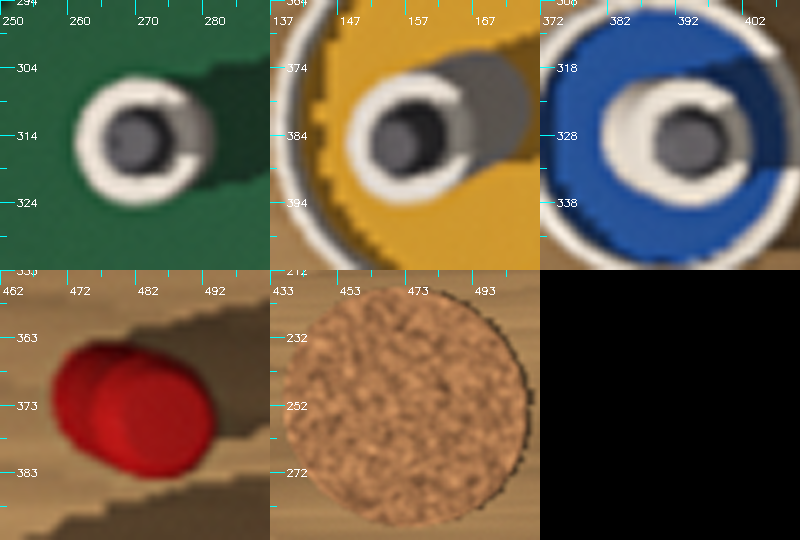

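View pics/side_z.png

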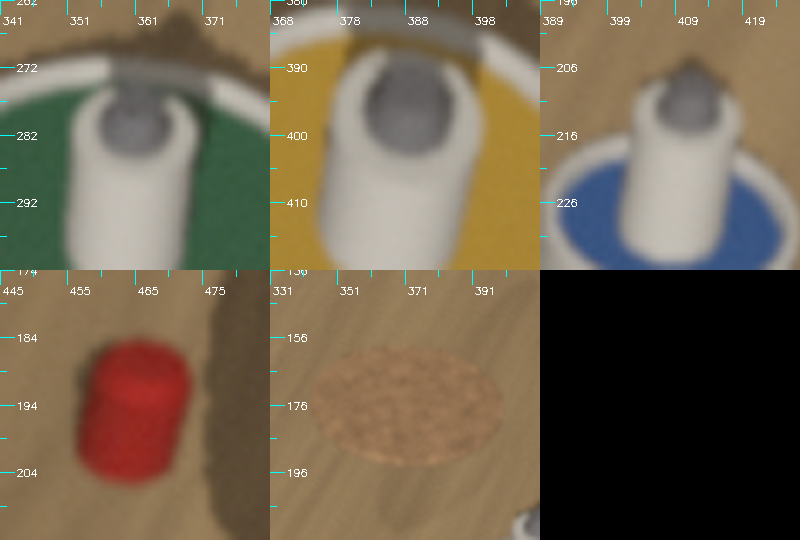

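```bash
cat > h.py <<'E'
import cv2,numpy as np
from workcell import imaging,ctrl
from scipy.optimize import least_squares
from scipy.spatial.transform import Rotation as R
M={n:imaging.camera_model(n) for n in("top","side")}
def proj(n,p):
    m=M[n];Rm=R.from_rotvec(m['attitude']).as_matrix()
    c=(np.atleast_2d(p)-m['origin'])@Rm
    q=c@m['camera_matrix'].T
    return q[:,:2]/q[:,2:]
def tri(a,b):
    r=least_squares(lambda p:np.r_[proj('top',p)[0]-a,proj('side',p)[0]-b],[.5,0,.05])
    return r.x,np.abs(r.fun).max()
t=np.linspace(0,2*np.pi,90,endpoint=False)
def circ(x,y,z,r): return np.c_[x+r*np.cos(t),y+r*np.sin(t),z+0*t]
def cent(pts):
    h=cv2.convexHull(pts.astype(np.float32));m=cv2.moments(h);return np.array([m['m10'],m['m01']])/m['m00']
E
python3 - <<'E'
from h import *
for k,a,b in (('g',(269.7,314.9),(361,277.1)),('y',(155.8,385.6),(388.6,391.3)),('b',(394.6,329.3),(411.2,207.9))):
    print(k,tri(a,b))
# knob & mat via masks
f={}
for n,kc,mc in(('top',(482,373),None),('side',(465,194),None)):
    im=cv2.imread(f'pics/{n}0.png').astype(int);B,G,Rr=im[...,0],im[...,1],im[...,2]
    m=((Rr>60)&(Rr>2.2*G)&(Rr>2.2*B));w=np.zeros_like(m);u,v=kc;w[v-20:v+20,u-20:u+20]=1
    yy,xx=np.nonzero(m&w);f[n]=np.array([xx.mean(),yy.mean()]);print(n,f[n],len(xx))
def hull(n,p): return np.vstack([circ(p[0],p[1],p[2]+a,r) for a,r in((0,.017),(.034,.017),(.041,.013))])
r=least_squares(lambda p:np.r_[[cent(proj(n,hull(n,p)))-f[n] for n in f]].ravel(),[.6,-.2,0]);K=r.x;print('knob',K,r.fun)
ext={'top':(436.9,509,217.,287.9),'side':(343.7,400,158.2,193.7)}
def e(n,p):
    q=proj(n,circ(*p,.07));return np.array([q[:,0].min(),q[:,0].max(),q[:,1].min(),q[:,1].max()])-ext[n]
r=least_squares(lambda p:np.r_[e('top',p),e('side',p)],[.6,-.2,0]);print('mat',r.x,r.fun.round(1))
E
```

```text
g (array([0.46887627, 0.09868025, 0.07441674]), np.float64(0.5258970568385735))
y (array([0.35609745, 0.29259109, 0.07667925]), np.float64(0.9120856337175383))
b (array([ 0.43889659, -0.11722975,  0.07699381]), np.float64(0.547879129347109))
top [481.52393617 373.31117021] 376
side [464.40784314 194.51372549] 255
knob [ 0.35315723 -0.28234083 -0.00112291] [-0.12018868 -0.3067005   0.48845475  0.04892817]
mat [ 5.78911399e-01 -2.91035388e-01 -1.10169553e-04] [ 0.2 -0.1 -0.1  0.1 -0.5  0.5  0.6 -0.6]
```

Heights come out at 74–77 mm for the spigots (77 expected), about 0 for the knob base and about 0 for the mat (5 expected), so they agree. I'll overlay the fits with heights fixed to check x and y.

```bash
cat >> h.py <<'E'
def overlay(out,objs,fn):
    # objs: list of (x,y,[(z,r)...]); crops side by side top/side rows
    a=np.zeros((2*266,266*len(objs),3),np.uint8)
    for j,n in enumerate(('top','side')):
        im=cv2.imread(fn%n)
        for i,(x,y,zs,h) in enumerate(objs):
            c=proj(n,[x,y,zs[0][0]])[0].astype(int);u0,v0=max(c[0]-h,0),max(c[1]-h,0);s=266/(2*h)
            k=cv2.resize(im[v0:v0+2*h,u0:u0+2*h],(266,266),interpolation=cv2.INTER_CUBIC)
            for z,r in zs:
                q=((proj(n,circ(x,y,z,r))-[u0,v0]+.5)*s*16).astype(np.int32)
                cv2.polylines(k,[q],True,(255,0,255),1,cv2.LINE_AA,4)
            a[266*j:266*j+266,266*i:266*i+266]=k
    cv2.imwrite(out,a)
E
python3 - <<'E'
from h import *
T=[(.065,.016),(.077,.006)]
def fit(a,b,z):
    r=least_squares(lambda p:np.r_[proj('top',[*p,z])[0]-a,proj('side',[*p,z])[0]-b],[.5,0]);print(r.x,r.fun.round(1));return r.x
g=fit((269.7,314.9),(361,277.1),.077);y=fit((155.8,385.6),(388.6,391.3),.077);b=fit((394.6,329.3),(411.2,207.9),.077)
overlay('pics/ov.png',[(*g,T+[(.024,.065)],40),(*y,T+[(.024,.052)],40),(*b,T+[(.024,.04)],35)],'pics/%s0.png')
E
```

```text
[0.46867155 0.09927717] [-0.7 -0.4  0.6 -0.7]
[0.35610512 0.29263194] [-0.4 -0.9  0.8 -0. ]
[ 0.43889642 -0.11722726] [-0.1 -0.4  0.5  0. ]
```

View pics/ov.png

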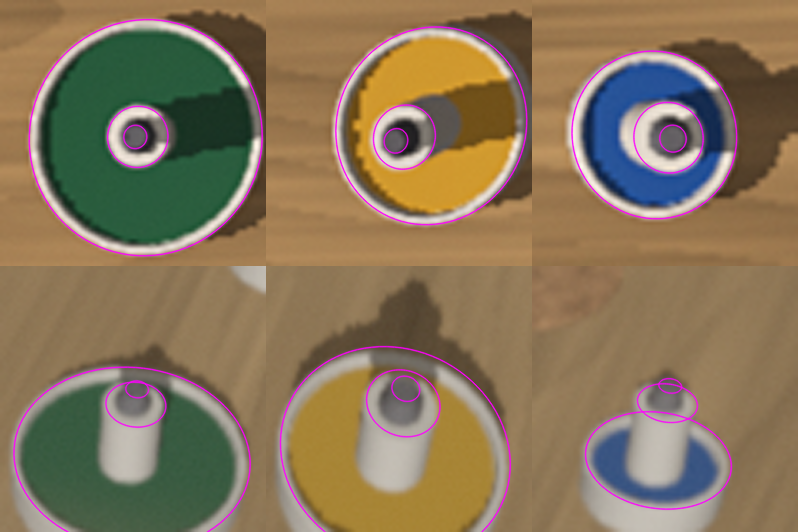

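The overlay fits both views within about 1–2 mm; the spigots appear slightly high in the side view. Now a planning helper.

```bash
cat > plan.py <<'E'
import sys,numpy as np
from workcell import ctrl
from scipy.spatial.transform import Rotation as R
s=ctrl.get_state();p=s['eef_pos'];Rm=R.from_rotvec(s['tcp_rot'])
print('t',round(s['clock'],1),'pos',p.round(4),'F',s['force'].round(1),'w',round(s['grip_width'],3),'gf',round(s['grip_force'],1),'tilt',Rm.as_matrix()[:,2].round(4),'yaw',Rm.as_matrix()[:2,0].round(4))
# plan from measured pose through waypoints x,y,z
for w in sys.argv[1:]:
    q=np.array([float(v) for v in w.split(',')]);d=q-p;n=max(1,int(np.ceil(np.linalg.norm(d)/.047)))
    print(w,'rows',n,'per row',(Rm.inv().apply(d)/.12/n).round(3),'total',(Rm.inv().apply(d)/.12).round(3));p=q
E
python3 plan.py .45,-.25,.2 .469,.099,.13 .469,.099,.028
```

```text
t 0.1 pos [ 0.1393 -0.6086  0.2002] F [-0.2  0.3  0.5] w 1.001 gf 0.0 tilt [-1.e-04  2.e-03 -1.e+00] yaw [0.9748 0.2229]
.45,-.25,.2 rows 11 per row [ 0.29  -0.212  0.001] total [ 3.19  -2.336  0.007]
.469,.099,.13 rows 8 per row [ 0.1   -0.35   0.074] total [ 0.802 -2.799  0.589]
.469,.099,.028 rows 3 per row [-0.     0.001  0.283] total [-0.     0.002  0.85 ]
```

>>> {"method": "apply_moves", "body": {"translation": [[0.29,-0.212,0],[0.29,-0.212,0],[0.29,-0.212,0],[0.29,-0.212,0],[0.29,-0.212,0]], "rotation": [[0,0,0],[0,0,0],[0,0,0],[0,0,0],[0,0,0]], "hand": [1,1,1,1,1]}}

```text
clock: 0.6
eef_pos: [0.2813, -0.4448, 0.2008]
tcp_rot: [-3.121, -0.351, 0.0]
force: [-0.3, -0.4, 0.5]
grip_width: 0.997
grip_force: 0.0
```

>>> {"method": "apply_moves", "body": {"translation": [[0.29,-0.212,0],[0.29,-0.212,0],[0.29,-0.212,0],[0.29,-0.212,0],[0.29,-0.212,0]], "rotation": [[0,0,0],[0,0,0],[0,0,0],[0,0,0],[0,0,0]], "hand": [1,1,1,1,1]}}

```text
clock: 1.1
eef_pos: [0.4226, -0.282, 0.2009]
tcp_rot: [-3.121, -0.352, 0.0]
force: [-0.4, -0.2, 0.7]
grip_width: 1.0
grip_force: 0.0
```

```bash
python3 plan.py .469,.099,.14
```

```text
t 1.1 pos [ 0.4226 -0.282   0.2009] F [-0.4 -0.2  0.7] w 1.0 gf 0.0 tilt [-4.e-04  4.e-04 -1.e+00] yaw [0.9749 0.2227]
.469,.099,.14 rows 9 per row [ 0.12  -0.334  0.057] total [ 1.084 -3.009  0.509]
```

>>> {"method": "apply_moves", "body": {"translation": [[0.12,-0.334,0.05],[0.12,-0.334,0.05],[0.12,-0.334,0.05],[0.12,-0.334,0.05],[0.12,-0.334,0.05]], "rotation": [[0,0,0],[0,0,0],[0,0,0],[0,0,0],[0,0,0]], "hand": [1,1,1,1,1]}}

```text
clock: 1.6
eef_pos: [0.4472, -0.0705, 0.1707]
tcp_rot: [-3.122, -0.352, 0.0]
force: [1.7, -0.5, 0.2]
grip_width: 0.999
grip_force: 0.0
```

>>> {"method": "apply_moves", "body": {"translation": [[0.12,-0.334,0.06],[0.12,-0.334,0.06],[0.12,-0.334,0.06],[0.12,-0.334,0.06],[0,0,0]], "rotation": [[0,0,0],[0,0,0],[0,0,0],[0,0,0],[0,0,0]], "hand": [1,1,1,1,1]}}

```text
clock: 2.1
eef_pos: [0.4668, 0.1012, 0.1413]
tcp_rot: [-3.119, -0.362, 0.003]
force: [-0.7, 0.4, 0.2]
grip_width: 1.001
grip_force: 0.0
```

```bash
python3 plan.py .469,.099,.028
```

```text
t 2.1 pos [0.4668 0.1012 0.1413] F [-0.7  0.4  0.2] w 1.001 gf 0.0 tilt [-0.0019  0.0013 -1.    ] yaw [0.9734 0.229 ]
.469,.099,.028 rows 3 per row [0.005 0.008 0.315] total [0.015 0.023 0.944]
```

>>> {"method": "apply_moves", "body": {"translation": [[0,0,0.2],[0,0,0.2],[0,0,0.2],[0,0,0.1],[0,0,0]], "rotation": [[0,0,0],[0,0,0],[0,0,0],[0,0,0],[0,0,0]], "hand": [1,1,1,1,1]}}

```text
clock: 2.6
eef_pos: [0.4664, 0.0961, 0.0568]
tcp_rot: [-3.121, -0.351, 0.007]
force: [0.0, 0.2, 0.0]
grip_width: 1.005
grip_force: 0.0
```

```bash
python3 plan.py .469,.099,.028
```

```text
t 2.6 pos [0.4664 0.0961 0.0568] F [0.  0.2 0. ] w 1.005 gf 0.0 tilt [-4.4e-03 -1.0e-04 -1.0e+00] yaw [0.975  0.2222]
.469,.099,.028 rows 1 per row [ 0.028 -0.019  0.24 ] total [ 0.028 -0.019  0.24 ]
```

>>> {"method": "apply_moves", "body": {"translation": [[0.028,-0.019,0.12],[0,0,0.12],[0,0,0],[0,0,0],[0,0,0]], "rotation": [[0,0,0],[0,0,0],[0,0,0],[0,0,0],[0,0,0]], "hand": [1,1,1,1,-1]}}

```text
clock: 3.1
eef_pos: [0.4712, 0.0996, 0.0304]
tcp_rot: [3.122, 0.352, 0.002]
force: [-0.2, 0.9, 0.3]
grip_width: 0.853
grip_force: 0.0
```

>>> {"method": "apply_moves", "body": {"translation": [[0,0,0],[0,0,0],[0,0,0],[0,0,0],[0,0,0]], "rotation": [[0,0,0],[0,0,0],[0,0,0],[0,0,0],[0,0,0]], "hand": [-1,-1,-1,-1,-1]}}

```text
clock: 3.6
eef_pos: [0.4708, 0.0999, 0.0304]
tcp_rot: [3.122, 0.352, 0.001]
force: [-1.1, 0.6, 7.4]
grip_width: 0.327
grip_force: 58.6
```

```bash
python3 plan.py
```

```text
t 3.6 pos [0.4708 0.0999 0.0304] F [-1.1  0.6  7.4] w 0.327 gf 58.6 tilt [ 9.e-04  1.e-04 -1.e+00] yaw [0.9748 0.2229]
```

>>> {"method": "apply_moves", "body": {"translation": [[0,0,-0.1],[0,0,-0.3],[0,0,-0.35],[0,0,-0.35],[0,0,-0.2]], "rotation": [[0,0,0],[0,0,0],[0,0,0],[0,0,0],[0,0,0]], "hand": [-1,-1,-1,-1,-1]}}

```text
clock: 4.1
eef_pos: [0.4714, 0.0999, 0.189]
tcp_rot: [3.121, 0.353, 0.007]
force: [0.2, -0.4, -2.4]
grip_width: 0.327
grip_force: 59.9
```

```bash
python3 - <<'E'
from h import *
for n in M: cv2.imwrite(f'pics/{n}1.png',imaging.read_camera(n)[:,:,::-1])
a=cv2.imread('pics/top1.png')[180:420,150:470];b=cv2.imread('pics/side1.png')[120:360,220:540]
cv2.imwrite('pics/c1.png',cv2.resize(np.hstack([a,b]),(800,300)))
E
python3 plan.py .57,-.10,.19 .579,-.291,.17
```

```text
t 4.2 pos [0.473  0.0999 0.1893] F [ 0.7  0.4 -3.8] w 0.325 gf 59.9 tilt [ 8.6e-03 -2.0e-04 -1.0e+00] yaw [0.9747 0.2232]
.57,-.10,.19 rows 5 per row [0.083 0.361 0.   ] total [4.170e-01 1.804e+00 1.000e-03]
.579,-.291,.17 rows 5 per row [-0.057  0.314  0.034] total [-0.284  1.568  0.168]
```

View pics/c1.png

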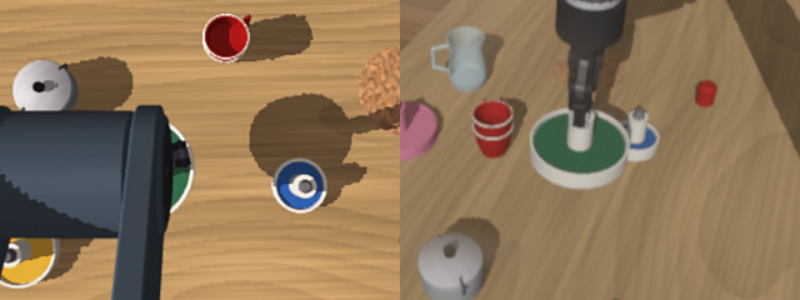

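The large tier hangs upright in the grip. Now I'll carry it to the mat.

>>> {"method": "apply_moves", "body": {"translation": [[0.083,0.36,0],[0.083,0.36,0],[0.083,0.36,0],[0.083,0.36,0],[0.083,0.36,0]], "rotation": [[0,0,0],[0,0,0],[0,0,0],[0,0,0],[0,0,0]], "hand": [-1,-1,-1,-1,-1]}}

```text
clock: 4.7
eef_pos: [0.5662, -0.1007, 0.1834]
tcp_rot: [-3.12, -0.352, 0.006]
force: [0.6, 0.1, -2.4]
grip_width: 0.32
grip_force: 59.9
```

>>> {"method": "apply_moves", "body": {"translation": [[-0.05,0.35,0.03],[-0.05,0.35,0.03],[-0.05,0.35,0.03],[-0.05,0.35,0.03],[-0.05,0.15,0.03]], "rotation": [[0,0,0],[0,0,0],[0,0,0],[0,0,0],[0,0,0]], "hand": [-1,-1,-1,-1,-1]}}

```text
clock: 5.2
eef_pos: [0.5788, -0.2915, 0.165]
tcp_rot: [3.122, 0.348, -0.003]
force: [-0.2, 0.1, -1.9]
grip_width: 0.331
grip_force: 60.0
```

>>> {"method": "apply_moves", "body": {"translation": [[0,0,0.25],[0,0,0.25],[0,0,0.1],[0,0,0],[0,0,0]], "rotation": [[0,0,0],[0,0,0],[0,0,0],[0,0,0],[0,0,0]], "hand": [-1,-1,-1,-1,-1]}}

```text
clock: 5.7
eef_pos: [0.5798, -0.2872, 0.0956]
tcp_rot: [-3.122, -0.353, -0.0]
force: [-0.1, -0.2, -1.9]
grip_width: 0.327
grip_force: 60.0
```

```bash
python3 - <<'E'
from h import *
# refit mat with z fixed
ext={'top':(436.9,509,217.,287.9),'side':(343.7,400,158.2,193.7)}
def e(n,p):
    q=proj(n,circ(*p,.005,.07));return np.array([q[:,0].min(),q[:,0].max(),q[:,1].min(),q[:,1].max()])-ext[n]
r=least_squares(lambda p:np.r_[e('top',p),e('side',p)],[.6,-.2]);print('mat',r.x,r.fun.round(1))
E
python3 plan.py .579,-.291,.0365
```

```text
mat [ 0.57805772 -0.28830192] [-0.5 -0.4 -0.2  0.4 -0.6  0.8 -0.4 -1.5]
t 5.7 pos [ 0.5798 -0.2872  0.0956] F [-0.1 -0.2 -1.9] w 0.327 gf 60.0 tilt [ 0.e+00  1.e-04 -1.e+00] yaw [0.9747 0.2236]
.579,-.291,.0365 rows 2 per row [-0.007  0.015  0.246] total [-0.013  0.029  0.493]
```

>>> {"method": "apply_moves", "body": {"translation": [[0,0.01,0.2],[0,0,0.2],[0,0,0.07],[0,0,0.02],[0,0,0]], "rotation": [[0,0,0],[0,0,0],[0,0,0],[0,0,0],[0,0,0]], "hand": [-1,-1,-1,-1,-1]}}

```text
clock: 6.2
eef_pos: [0.5806, -0.2892, 0.0378]
tcp_rot: [3.12, 0.353, 0.002]
force: [-0.4, -0.0, -2.1]
grip_width: 0.324
grip_force: 60.0
```

```bash
python3 plan.py .580,-.2885,.0355
```

```text
t 6.2 pos [ 0.5806 -0.2892  0.0378] F [-0.4 -0.  -2.1] w 0.324 gf 60.0 tilt [ 0.0016 -0.0012 -1.    ] yaw [0.9748 0.2231]
.580,-.2885,.0355 rows 1 per row [-0.004 -0.007  0.019] total [-0.004 -0.007  0.019]
```

>>> {"method": "apply_moves", "body": {"translation": [[0,0,0.02],[0,0,0],[0,0,0],[0,0,0],[0,0,0]], "rotation": [[0,0,0],[0,0,0],[0,0,0],[0,0,0],[0,0,0]], "hand": [-1,-1,1,1,1]}}

```text
clock: 6.7
eef_pos: [0.58, -0.2889, 0.0348]
tcp_rot: [3.121, 0.352, 0.001]
force: [-0.4, 0.2, 0.2]
grip_width: 0.825
grip_force: 0.0
```

>>> {"method": "apply_moves", "body": {"translation": [[0,0,0],[0,0,0],[0,0,-0.3],[0,0,-0.35],[0,0,-0.35]], "rotation": [[0,0,0],[0,0,0],[0,0,0],[0,0,0],[0,0,0]], "hand": [1,1,1,1,1]}}

```text
clock: 7.2
eef_pos: [0.5793, -0.2885, 0.155]
tcp_rot: [-3.121, -0.352, 0.002]
force: [0.2, -0.7, -0.4]
grip_width: 1.001
grip_force: 0.0
```

```bash
python3 plan.py .45,-.02,.16 .356,.2926,.14
```

```text
t 7.2 pos [ 0.5793 -0.2885  0.155 ] F [ 0.2 -0.7 -0.4] w 1.001 gf 0.0 tilt [-0.0015  0.0011 -1.    ] yaw [0.9748 0.2229]
.45,-.02,.16 rows 7 per row [-0.079 -0.346 -0.005] total [-0.551 -2.421 -0.038]
.356,.2926,.14 rows 7 per row [-0.026 -0.388  0.024] total [-0.183 -2.714  0.171]
```

>>> {"method": "apply_moves", "body": {"translation": [[-0.079,-0.346,0],[-0.079,-0.346,0],[-0.079,-0.346,0],[-0.079,-0.346,0],[-0.079,-0.346,0]], "rotation": [[0,0,0],[0,0,0],[0,0,0],[0,0,0],[0,0,0]], "hand": [1,1,1,1,1]}}

```text
clock: 7.7
eef_pos: [0.4864, -0.0957, 0.1545]
tcp_rot: [3.122, 0.351, 0.001]
force: [0.4, 1.2, 0.6]
grip_width: 0.999
grip_force: 0.0
```

>>> {"method": "apply_moves", "body": {"translation": [[-0.079,-0.346,0],[-0.079,-0.346,0],[-0.02,-0.38,0],[-0.02,-0.38,0],[-0.02,-0.38,0]], "rotation": [[0,0,0],[0,0,0],[0,0,0],[0,0,0],[0,0,0]], "hand": [1,1,1,1,1]}}

```text
clock: 8.2
eef_pos: [0.4122, 0.1129, 0.1546]
tcp_rot: [3.122, 0.351, 0.001]
force: [1.3, 0.6, -0.1]
grip_width: 0.995
grip_force: 0.0
```

```bash
python3 plan.py .356,.2926,.14
```

```text
t 8.2 pos [0.4122 0.1129 0.1546] F [ 1.3  0.6 -0.1] w 0.995 gf 0.0 tilt [ 8.e-04  1.e-04 -1.e+00] yaw [0.975  0.2222]
.356,.2926,.14 rows 5 per row [-0.025 -0.313  0.024] total [-0.124 -1.564  0.121]
```

>>> {"method": "apply_moves", "body": {"translation": [[-0.02,-0.38,0.02],[-0.02,-0.38,0.02],[-0.02,-0.38,0.02],[-0.03,-0.35,0.02],[0,0,0]], "rotation": [[0,0,0],[0,0,0],[0,0,0],[0,0,0],[0,0,0]], "hand": [1,1,1,1,1]}}

```text
clock: 8.7
eef_pos: [0.3606, 0.2873, 0.1447]
tcp_rot: [-3.119, -0.363, -0.001]
force: [0.5, -0.0, -0.8]
grip_width: 0.999
grip_force: 0.0
```

```bash
python3 - <<'E'
from h import *
for n in M: cv2.imwrite(f'pics/{n}2.png',imaging.read_camera(n)[:,:,::-1])
T=[(.07,.016),(.082,.006),(.029,.065),(.005,.07)]
Y=[(.065,.016),(.077,.006),(.024,.052)];B=[(.065,.016),(.077,.006),(.024,.04)]
overlay('pics/ov2.png',[(.5778,-.2892,T,50),(.356,.2926,Y,40),(.4385,-.1172,B,35)],'pics/%s2.png')
E
python3 plan.py .356,.2926,.06
```

```text
t 8.8 pos [0.3619 0.284  0.1447] F [-0.5  0.4  0. ] w 0.999 gf 0.0 tilt [ 1.e-04 -4.e-04 -1.e+00] yaw [0.9741 0.226 ]
.356,.2926,.06 rows 2 per row [-0.016 -0.041  0.353] total [-0.031 -0.081  0.706]
```

View pics/ov2.png

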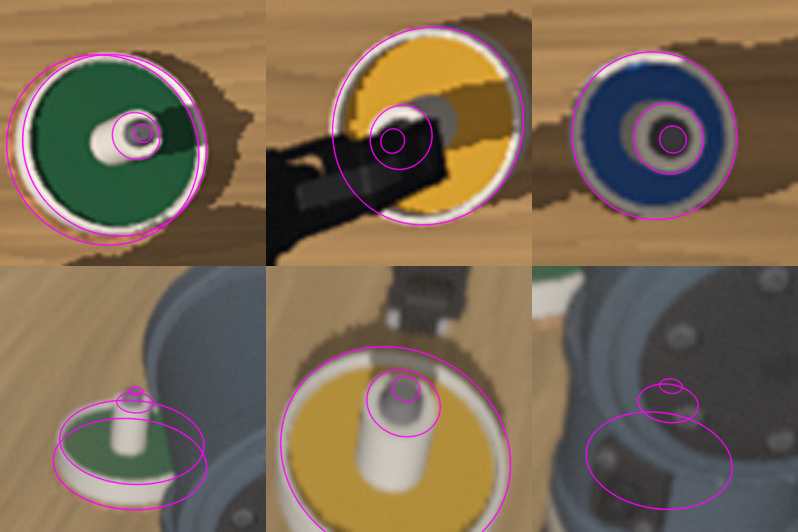

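The large tier sits within about 3 mm of the mat centre and upright. The yellow tier is where I measured it, with the open fingers around its post. I'll use the same grasp offset as for green.

>>> {"method": "apply_moves", "body": {"translation": [[-0.02,-0.08,0.15],[0,0,0.2],[0,0,0.2],[0,0,0.1],[0,0,0]], "rotation": [[0,0,0],[0,0,0],[0,0,0],[0,0,0],[0,0,0]], "hand": [1,1,1,1,1]}}

```text
clock: 9.3
eef_pos: [0.3576, 0.2902, 0.0654]
tcp_rot: [3.121, 0.348, -0.006]
force: [-0.2, -0.0, 0.6]
grip_width: 0.998
grip_force: 0.0
```

```bash
python3 plan.py .3584,.2932,.030
```

```text
t 9.3 pos [0.3576 0.2902 0.0654] F [-0.2 -0.   0.6] w 0.998 gf 0.0 tilt [-0.0034 -0.0019 -1.    ] yaw [0.9754 0.2203]
.3584,.2932,.030 rows 1 per row [ 0.013 -0.024  0.295] total [ 0.013 -0.024  0.295]
```

>>> {"method": "apply_moves", "body": {"translation": [[0.01,-0.02,0.15],[0,0,0.14],[0,0,0],[0,0,0],[0,0,0]], "rotation": [[0,0,0],[0,0,0],[0,0,0],[0,0,0],[0,0,0]], "hand": [1,1,1,1,1]}}

```text
clock: 9.8
eef_pos: [0.3595, 0.2947, 0.0329]
tcp_rot: [-3.121, -0.351, -0.003]
force: [0.4, 0.4, -0.2]
grip_width: 0.999
grip_force: 0.0
```

```bash
python3 plan.py .3584,.2932,.030
```

```text
t 9.8 pos [0.3595 0.2947 0.0329] F [ 0.4  0.4 -0.2] w 0.999 gf 0.0 tilt [ 1.7e-03  8.0e-04 -1.0e+00] yaw [0.975  0.2222]
.3584,.2932,.030 rows 1 per row [-0.011  0.011  0.024] total [-0.011  0.011  0.024]
```

>>> {"method": "apply_moves", "body": {"translation": [[-0.011,0.01,0.02],[0,0,0],[0,0,0],[0,0,0],[0,0,0]], "rotation": [[0,0,0],[0,0,0],[0,0,0],[0,0,0],[0,0,0]], "hand": [1,-1,-1,-1,-1]}}

```text
clock: 10.3
eef_pos: [0.3577, 0.2935, 0.0299]
tcp_rot: [-3.122, -0.352, -0.001]
force: [-2.6, -2.0, 22.2]
grip_width: 0.333
grip_force: 60.6
```

>>> {"method": "apply_moves", "body": {"translation": [[0,0,0],[0,0,0],[0,0,0],[0,0,0],[0,0,0]], "rotation": [[0,0,0],[0,0,0],[0,0,0],[0,0,0],[0,0,0]], "hand": [-1,-1,-1,-1,-1]}}

```text
clock: 10.8
eef_pos: [0.3576, 0.2935, 0.0301]
tcp_rot: [-3.122, -0.353, -0.001]
force: [-1.1, -0.6, 6.0]
grip_width: 0.33
grip_force: 58.7
```

```bash
python3 plan.py .3584,.2932,.25 .5,0,.25 .58,-.289,.22
```

```text
t 10.8 pos [0.3576 0.2935 0.0301] F [-1.1 -0.6  6. ] w 0.33 gf 58.7 tilt [ 6.e-04  3.e-04 -1.e+00] yaw [0.9748 0.2231]
.3584,.2932,.25 rows 5 per row [ 0.001  0.001 -0.366] total [ 0.007  0.004 -1.832]
.5,0,.25 rows 7 per row [ 0.086  0.378 -0.   ] total [ 0.605  2.645 -0.   ]
.58,-.289,.22 rows 7 per row [0.016 0.357 0.036] total [0.112 2.496 0.25 ]
```

>>> {"method": "apply_moves", "body": {"translation": [[0,0,-0.2],[0,0,-0.366],[0,0,-0.366],[0,0,-0.366],[0,0,-0.366]], "rotation": [[0,0,0],[0,0,0],[0,0,0],[0,0,0],[0,0,0]], "hand": [-1,-1,-1,-1,-1]}}

```text
clock: 11.3
eef_pos: [0.3567, 0.293, 0.2307]
tcp_rot: [3.121, 0.353, -0.001]
force: [0.3, -0.3, -1.3]
grip_width: 0.327
grip_force: 59.3
```

>>> {"method": "apply_moves", "body": {"translation": [[0.086,0.37,0],[0.086,0.37,0],[0.086,0.37,0],[0.086,0.37,0],[0.086,0.37,0]], "rotation": [[0,0,0],[0,0,0],[0,0,0],[0,0,0],[0,0,0]], "hand": [-1,-1,-1,-1,-1]}}

```text
clock: 11.8
eef_pos: [0.4572, 0.0869, 0.229]
tcp_rot: [-3.121, -0.353, 0.001]
force: [0.8, 0.6, -1.4]
grip_width: 0.329
grip_force: 59.5
```

>>> {"method": "apply_moves", "body": {"translation": [[0.086,0.37,0],[0.086,0.37,0],[0.016,0.357,0],[0.016,0.357,0],[0.016,0.357,0]], "rotation": [[0,0,0],[0,0,0],[0,0,0],[0,0,0],[0,0,0]], "hand": [-1,-1,-1,-1,-1]}}

```text
clock: 12.3
eef_pos: [0.5311, -0.119, 0.2286]
tcp_rot: [-3.121, -0.352, 0.002]
force: [0.6, 0.7, -1.7]
grip_width: 0.325
grip_force: 59.4
```

```bash
python3 plan.py .58,-.289,.2
```

```text
t 12.3 pos [ 0.5311 -0.119   0.2286] F [ 0.6  0.7 -1.7] w 0.325 gf 59.4 tilt [-1.4e-03  8.0e-04 -1.0e+00] yaw [0.9749 0.2227]
.58,-.289,.2 rows 4 per row [0.021 0.368 0.059] total [0.082 1.472 0.237]
```

>>> {"method": "apply_moves", "body": {"translation": [[0.02,0.36,0.05],[0.02,0.36,0.05],[0.02,0.36,0.05],[0.02,0.36,0.05],[0,0,0]], "rotation": [[0,0,0],[0,0,0],[0,0,0],[0,0,0],[0,0,0]], "hand": [-1,-1,-1,-1,-1]}}

```text
clock: 12.8
eef_pos: [0.5799, -0.2898, 0.2032]
tcp_rot: [3.12, 0.345, -0.0]
force: [0.7, 0.1, -1.1]
grip_width: 0.328
grip_force: 59.5
```

>>> {"method": "apply_moves", "body": {"translation": [[0,0,0.2],[0,0,0.1],[0,0,0],[0,0,0],[0,0,0]], "rotation": [[0,0,0],[0,0,0],[0,0,0],[0,0,0],[0,0,0]], "hand": [-1,-1,-1,-1,-1]}}

```text
clock: 13.3
eef_pos: [0.58, -0.2837, 0.1703]
tcp_rot: [3.12, 0.353, 0.002]
force: [0.1, 0.4, -1.1]
grip_width: 0.326
grip_force: 59.6
```

```bash
python3 plan.py .58,-.289,.12
```

```text
t 13.3 pos [ 0.58   -0.2837  0.1703] F [ 0.1  0.4 -1.1] w 0.326 gf 59.6 tilt [ 0.0014 -0.001  -1.    ] yaw [0.9747 0.2236]
.58,-.289,.12 rows 2 per row [-0.005  0.021  0.209] total [-0.01   0.043  0.419]
```

Correct the position, descend to just above the spigot, and look.

>>> {"method": "apply_moves", "body": {"translation": [[-0.01,0.043,0.1],[0,0,0.15],[0,0,0.11],[0,0,0.04],[0,0,0]], "rotation": [[0,0,0],[0,0,0],[0,0,0],[0,0,0],[0,0,0]], "hand": [-1,-1,-1,-1,-1]}}

```text
clock: 13.8
eef_pos: [0.5788, -0.2888, 0.12]
tcp_rot: [-3.12, -0.352, 0.003]
force: [-1.0, 0.4, -1.5]
grip_width: 0.328
grip_force: 59.6
```

```bash
python3 - <<'E'
from h import *
for n in M: cv2.imwrite(f'pics/{n}3.png',imaging.read_camera(n)[:,:,::-1])
b=cv2.imread('pics/side3.png')[70:220,280:480];a=cv2.imread('pics/top3.png')[170:320,380:580]
cv2.imwrite('pics/c3.png',cv2.resize(np.hstack([a,b]),(800,300),interpolation=cv2.INTER_CUBIC))
E
python3 plan.py .58,-.289,.102
```

```text
t 13.9 pos [ 0.5797 -0.2894  0.1215] F [ 0.4 -0.5 -0.9] w 0.327 gf 59.6 tilt [ 6.e-04 -4.e-04 -1.e+00] yaw [0.9748 0.2229]
.58,-.289,.102 rows 1 per row [ 0.003 -0.003  0.162] total [ 0.003 -0.003  0.162]
```

View pics/c3.png

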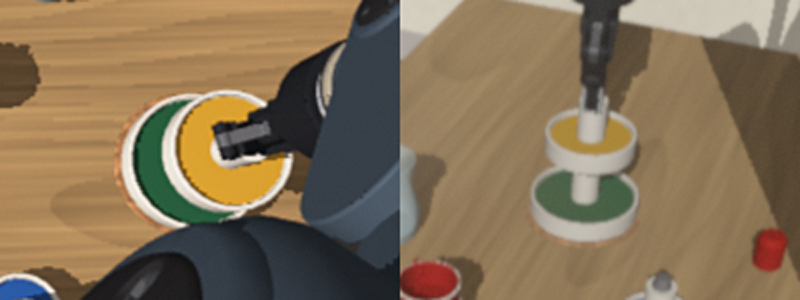

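The yellow tier hangs level and lines up over the green post in the side view. Now I'll lower it.

>>> {"method": "apply_moves", "body": {"translation": [[0,0,0.07],[0,0,0.05],[0,0,0.03],[0,0,0.01],[0,0,0]], "rotation": [[0,0,0],[0,0,0],[0,0,0],[0,0,0],[0,0,0]], "hand": [-1,-1,-1,-1,-1]}}

```text
clock: 14.4
eef_pos: [0.5792, -0.289, 0.1017]
tcp_rot: [-3.121, -0.352, 0.001]
force: [-0.9, 0.1, -0.6]
grip_width: 0.326
grip_force: 59.6
```

```bash
python3 plan.py .58,-.289,.100
```

```text
t 14.4 pos [ 0.5792 -0.289   0.1017] F [-0.9  0.1 -0.6] w 0.326 gf 59.6 tilt [-5.e-04  4.e-04 -1.e+00] yaw [0.9748 0.2229]
.58,-.289,.100 rows 1 per row [0.007 0.001 0.014] total [0.007 0.001 0.014]
```

>>> {"method": "apply_moves", "body": {"translation": [[0,0,0.015],[0,0,0],[0,0,0],[0,0,0],[0,0,0]], "rotation": [[0,0,0],[0,0,0],[0,0,0],[0,0,0],[0,0,0]], "hand": [-1,-1,1,1,1]}}

```text
clock: 14.9
eef_pos: [0.5796, -0.2893, 0.1005]
tcp_rot: [3.121, 0.352, 0.001]
force: [0.4, 0.3, -0.7]
grip_width: 0.824
grip_force: 0.0
```

>>> {"method": "apply_moves", "body": {"translation": [[0,0,0],[0,0,0],[0,0,-0.3],[0,0,-0.35],[0,0,0]], "rotation": [[0,0,0],[0,0,0],[0,0,0],[0,0,0],[0,0,0]], "hand": [1,1,1,1,1]}}

```text
clock: 15.4
eef_pos: [0.5832, -0.2918, 0.1847]
tcp_rot: [3.113, 0.352, 0.015]
force: [0.5, -0.3, 0.6]
grip_width: 0.996
grip_force: 0.0
```

```bash
python3 - <<'E'
from h import *
for n in M: cv2.imwrite(f'pics/{n}4.png',imaging.read_camera(n)[:,:,::-1])
b=cv2.imread('pics/side4.png')[70:220,280:480];a=cv2.imread('pics/top4.png')[170:320,380:580]
cv2.imwrite('pics/c4.png',cv2.resize(np.hstack([a,b]),(800,300),interpolation=cv2.INTER_CUBIC))
E
python3 plan.py .4412,-.1166,.17
```

```text
t 15.5 pos [ 0.58   -0.2896  0.1797] F [-0.2  0.3 -0.4] w 0.999 gf 0.0 tilt [ 0.0024 -0.0018 -1.    ] yaw [0.9748 0.2229]
.4412,-.1166,.17 rows 5 per row [-0.161 -0.333  0.015] total [-0.806 -1.663  0.075]
```

View pics/c4.png

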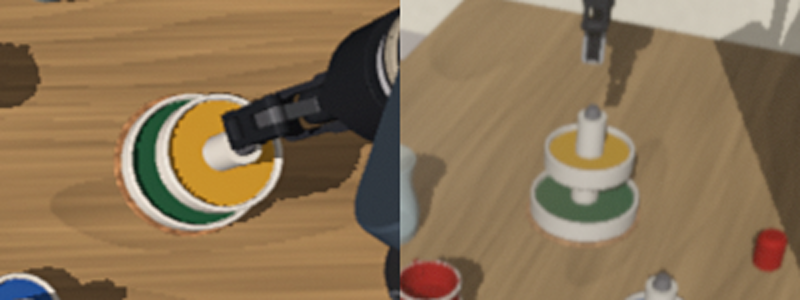

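Yellow is seated and upright. Next the blue tier.

>>> {"method": "apply_moves", "body": {"translation": [[-0.161,-0.333,0],[-0.161,-0.333,0],[-0.161,-0.333,0.02],[-0.161,-0.333,0.03],[-0.161,-0.333,0.03]], "rotation": [[0,0,0],[0,0,0],[0,0,0],[0,0,0],[0,0,0]], "hand": [1,1,1,1,1]}}

```text
clock: 16.0
eef_pos: [0.4382, -0.114, 0.1673]
tcp_rot: [-3.12, -0.351, 0.004]
force: [-0.3, 0.3, 0.0]
grip_width: 1.003
grip_force: 0.0
```

>>> {"method": "apply_moves", "body": {"translation": [[0,0,0.2],[0,0,0.3],[0,0,0.2],[0,0,0],[0,0,0]], "rotation": [[0,0,0],[0,0,0],[0,0,0],[0,0,0],[0,0,0]], "hand": [1,1,1,1,1]}}

```text
clock: 16.5
eef_pos: [0.4398, -0.1155, 0.0839]
tcp_rot: [-3.12, -0.352, 0.004]
force: [-0.8, -0.0, 0.0]
grip_width: 1.001
grip_force: 0.0
```

```bash
python3 plan.py .4412,-.1166,.03
```

```text
t 16.5 pos [ 0.4398 -0.1155  0.0839] F [-0.8 -0.   0. ] w 1.001 gf 0.0 tilt [-0.0026  0.0014 -1.    ] yaw [0.9748 0.2229]
.4412,-.1166,.03 rows 2 per row [0.005 0.006 0.225] total [0.01  0.013 0.449]
```

>>> {"method": "apply_moves", "body": {"translation": [[0.01,0.013,0.15],[0,0,0.2],[0,0,0.1],[0,0,0],[0,0,0]], "rotation": [[0,0,0],[0,0,0],[0,0,0],[0,0,0],[0,0,0]], "hand": [1,1,1,1,1]}}

```text
clock: 17.0
eef_pos: [0.4428, -0.1176, 0.0315]
tcp_rot: [3.121, 0.352, 0.002]
force: [0.5, -0.7, 0.0]
grip_width: 1.003
grip_force: 0.0
```

```bash
python3 plan.py .4412,-.1166,.03
```

```text
t 17.0 pos [ 0.4428 -0.1176  0.0315] F [ 0.5 -0.7  0. ] w 1.003 gf 0.0 tilt [ 1.4e-03 -7.0e-04 -1.0e+00] yaw [0.9749 0.2228]
.4412,-.1166,.03 rows 1 per row [-0.012 -0.011  0.012] total [-0.012 -0.011  0.012]
```

>>> {"method": "apply_moves", "body": {"translation": [[-0.011,-0.009,0.01],[0,0,0],[0,0,0],[0,0,0],[0,0,0]], "rotation": [[0,0,0],[0,0,0],[0,0,0],[0,0,0],[0,0,0]], "hand": [1,1,-1,-1,-1]}}

```text
clock: 17.5
eef_pos: [0.4408, -0.1165, 0.0296]
tcp_rot: [3.122, 0.352, 0.001]
force: [-0.1, -0.1, -0.1]
grip_width: 0.514
grip_force: 0.0
```

>>> {"method": "apply_moves", "body": {"translation": [[0,0,0],[0,0,0],[0,0,0],[0,0,0],[0,0,0]], "rotation": [[0,0,0],[0,0,0],[0,0,0],[0,0,0],[0,0,0]], "hand": [-1,-1,-1,-1,-1]}}

```text
clock: 18.0
eef_pos: [0.4407, -0.1165, 0.0299]
tcp_rot: [3.122, 0.352, 0.001]
force: [-0.7, -0.7, 6.2]
grip_width: 0.327
grip_force: 58.7
```

```bash
python3 plan.py .4412,-.1166,.25 .58,-.289,.23
```

```text
t 18.0 pos [ 0.4407 -0.1165  0.0299] F [-0.7 -0.7  6.2] w 0.327 gf 58.7 tilt [ 4.e-04 -2.e-04 -1.e+00] yaw [0.9748 0.223 ]
.4412,-.1166,.25 rows 5 per row [ 0.001  0.001 -0.367] total [ 0.004  0.003 -1.834]
.58,-.289,.23 rows 5 per row [0.161 0.332 0.033] total [0.807 1.658 0.167]
```

>>> {"method": "apply_moves", "body": {"translation": [[0,0,-0.2],[0,0,-0.366],[0,0,-0.366],[0,0,-0.366],[0,0,-0.366]], "rotation": [[0,0,0],[0,0,0],[0,0,0],[0,0,0],[0,0,0]], "hand": [-1,-1,-1,-1,-1]}}

```text
clock: 18.5
eef_pos: [0.4399, -0.116, 0.2307]
tcp_rot: [-3.121, -0.352, 0.001]
force: [0.5, -0.3, -0.5]
grip_width: 0.328
grip_force: 59.3
```

>>> {"method": "apply_moves", "body": {"translation": [[0.15,0.31,0],[0.16,0.33,0],[0.16,0.33,0],[0.16,0.33,0],[0.16,0.33,0]], "rotation": [[0,0,0],[0,0,0],[0,0,0],[0,0,0],[0,0,0]], "hand": [-1,-1,-1,-1,-1]}}

```text
clock: 19.0
eef_pos: [0.5771, -0.287, 0.2285]
tcp_rot: [-3.121, -0.352, 0.001]
force: [0.8, 0.4, -0.0]
grip_width: 0.326
grip_force: 59.3
```

>>> {"method": "apply_moves", "body": {"translation": [[0,0,0.1],[0,0,0.1],[0,0,0],[0,0,0],[0,0,0]], "rotation": [[0,0,0],[0,0,0],[0,0,0],[0,0,0],[0,0,0]], "hand": [-1,-1,-1,-1,-1]}}

```text
clock: 19.5
eef_pos: [0.5764, -0.2851, 0.2056]
tcp_rot: [3.122, 0.354, 0.0]
force: [0.7, 0.4, -1.0]
grip_width: 0.327
grip_force: 59.4
```

```bash
python3 plan.py .58,-.2892,.185
```

```text
t 19.5 pos [ 0.5764 -0.2851  0.2056] F [ 0.7  0.4 -1. ] w 0.327 gf 59.4 tilt [ 2.e-04 -1.e-04 -1.e+00] yaw [0.9747 0.2237]
.58,-.2892,.185 rows 1 per row [0.021 0.04  0.172] total [0.021 0.04  0.172]
```

>>> {"method": "apply_moves", "body": {"translation": [[0.02,0.04,0.05],[0,0,0.08],[0,0,0.04],[0,0,0],[0,0,0]], "rotation": [[0,0,0],[0,0,0],[0,0,0],[0,0,0],[0,0,0]], "hand": [-1,-1,-1,-1,-1]}}

```text
clock: 20.0
eef_pos: [0.5799, -0.29, 0.1843]
tcp_rot: [-3.121, -0.352, 0.001]
force: [-0.1, 0.2, -0.6]
grip_width: 0.323
grip_force: 59.4
```

```bash
python3 plan.py .5796,-.2893,.165
```

```text
t 20.0 pos [ 0.5799 -0.29    0.1843] F [-0.1  0.2 -0.6] w 0.323 gf 59.4 tilt [-7.e-04  5.e-04 -1.e+00] yaw [0.9749 0.2229]
.5796,-.2893,.165 rows 1 per row [-0.001 -0.006  0.16 ] total [-0.001 -0.006  0.16 ]
```

>>> {"method": "apply_moves", "body": {"translation": [[0,-0.006,0.05],[0,0,0.05],[0,0,0.03],[0,0,0.02],[0,0,0]], "rotation": [[0,0,0],[0,0,0],[0,0,0],[0,0,0],[0,0,0]], "hand": [-1,-1,-1,-1,-1]}}

```text
clock: 20.5
eef_pos: [0.5796, -0.2892, 0.1661]
tcp_rot: [-3.121, -0.352, 0.001]
force: [-0.4, -0.2, -0.8]
grip_width: 0.328
grip_force: 59.4
```

```bash
python3 plan.py .5796,-.2893,.165
```

```text
t 20.5 pos [ 0.5796 -0.2892  0.1661] F [-0.4 -0.2 -0.8] w 0.328 gf 59.4 tilt [-8.e-04  6.e-04 -1.e+00] yaw [0.9748 0.2229]
.5796,-.2893,.165 rows 1 per row [-0.     0.001  0.009] total [-0.     0.001  0.009]
```

>>> {"method": "apply_moves", "body": {"translation": [[0,0,0.01],[0,0,0],[0,0,0],[0,0,0],[0,0,0]], "rotation": [[0,0,0],[0,0,0],[0,0,0],[0,0,0],[0,0,0]], "hand": [-1,-1,1,1,1]}}

```text
clock: 21.0
eef_pos: [0.5801, -0.2895, 0.1658]
tcp_rot: [3.121, 0.352, 0.001]
force: [-0.2, -0.0, 0.7]
grip_width: 0.823
grip_force: 0.0
```

>>> {"method": "apply_moves", "body": {"translation": [[0,0,0],[0,0,0],[0,0,-0.3],[0,0,-0.3],[0,0,0]], "rotation": [[0,0,0],[0,0,0],[0,0,0],[0,0,0],[0,0,0]], "hand": [1,1,1,1,1]}}

```text
clock: 21.5
eef_pos: [0.5831, -0.2916, 0.2435]
tcp_rot: [3.114, 0.352, 0.014]
force: [-0.8, -0.5, 1.2]
grip_width: 0.999
grip_force: 0.0
```

```bash
python3 - <<'E'
from h import *
for n in M: cv2.imwrite(f'pics/{n}5.png',imaging.read_camera(n)[:,:,::-1])
b=cv2.imread('pics/side5.png')[50:200,280:480];a=cv2.imread('pics/top5.png')[170:320,380:580]
cv2.imwrite('pics/c5.png',cv2.resize(np.hstack([a,b]),(800,300),interpolation=cv2.INTER_CUBIC))
E
python3 plan.py .3550,-.2818,.2
```

```text
t 21.6 pos [ 0.5803 -0.2897  0.2386] F [-1.4  0.7 -0.5] w 0.996 gf 0.0 tilt [ 0.002  -0.0014 -1.    ] yaw [0.9748 0.2229]
.3550,-.2818,.2 rows 5 per row [-0.363 -0.097  0.064] total [-1.816 -0.483  0.318]
```

View pics/c5.png

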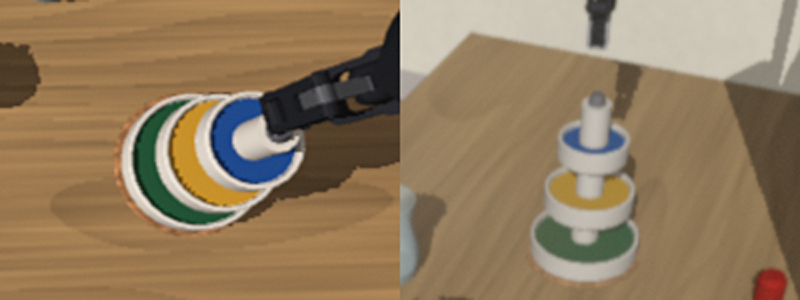

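All three tiers are seated and upright. Now the knob.

>>> {"method": "apply_moves", "body": {"translation": [[-0.34,-0.09,0],[-0.36,-0.097,0.05],[-0.36,-0.097,0.1],[-0.36,-0.097,0.1],[-0.36,-0.097,0.1]], "rotation": [[0,0,0],[0,0,0],[0,0,0],[0,0,0],[0,0,0]], "hand": [1,1,1,1,1]}}

```text
clock: 22.1
eef_pos: [0.3564, -0.2796, 0.1939]
tcp_rot: [-3.119, -0.353, 0.003]
force: [-0.4, -1.3, 0.1]
grip_width: 0.997
grip_force: 0.0
```

>>> {"method": "apply_moves", "body": {"translation": [[0,0,0.25],[0,0,0.3],[0,0,0.2],[0,0,0],[0,0,0]], "rotation": [[0,0,0],[0,0,0],[0,0,0],[0,0,0],[0,0,0]], "hand": [1,1,1,1,1]}}

```text
clock: 22.6
eef_pos: [0.3583, -0.2804, 0.1048]
tcp_rot: [-3.119, -0.352, 0.002]
force: [-0.3, 0.1, 0.4]
grip_width: 0.999
grip_force: 0.0
```

```bash
python3 plan.py .3550,-.2818,.04
```

```text
t 22.6 pos [ 0.3583 -0.2804  0.1048] F [-0.3  0.1  0.4] w 0.999 gf 0.0 tilt [-0.0017  0.0022 -1.    ] yaw [0.9749 0.2228]
.3550,-.2818,.04 rows 2 per row [-0.014  0.003  0.27 ] total [-0.029  0.007  0.54 ]
```

>>> {"method": "apply_moves", "body": {"translation": [[-0.029,0.006,0.15],[0,0,0.2],[0,0,0.15],[0,0,0],[0,0,0]], "rotation": [[0,0,0],[0,0,0],[0,0,0],[0,0,0],[0,0,0]], "hand": [1,1,1,1,1]}}

```text
clock: 23.1
eef_pos: [0.3562, -0.2831, 0.0464]
tcp_rot: [3.12, 0.353, 0.001]
force: [-0.8, -0.3, -0.1]
grip_width: 1.001
grip_force: 0.0
```

```bash
python3 plan.py .3550,-.2818,.007
```

```text
t 23.1 pos [ 0.3562 -0.2831  0.0464] F [-0.8 -0.3 -0.1] w 1.001 gf 0.0 tilt [ 9.0e-04 -1.2e-03 -1.0e+00] yaw [0.9748 0.2232]
.3550,-.2818,.007 rows 1 per row [-0.008 -0.013  0.328] total [-0.008 -0.013  0.328]
```

>>> {"method": "apply_moves", "body": {"translation": [[-0.008,-0.009,0.15],[0,0,0.12],[0,0,0.05],[0,0,0],[0,0,0]], "rotation": [[0,0,0],[0,0,0],[0,0,0],[0,0,0],[0,0,0]], "hand": [1,1,1,1,1]}}

```text
clock: 23.6
eef_pos: [0.355, -0.2823, 0.0079]
tcp_rot: [3.12, 0.352, 0.001]
force: [0.4, -0.2, -0.4]
grip_width: 1.004
grip_force: 0.0
```

```bash
python3 plan.py .3550,-.2818,.007
```

```text
t 23.6 pos [ 0.355  -0.2823  0.0079] F [ 0.4 -0.2 -0.4] w 1.004 gf 0.0 tilt [ 0.001  -0.0013 -1.    ] yaw [0.9748 0.223 ]
.3550,-.2818,.007 rows 1 per row [ 0.001 -0.004  0.008] total [ 0.001 -0.004  0.008]
```

>>> {"method": "apply_moves", "body": {"translation": [[0,0,0],[0,0,0],[0,0,0],[0,0,0],[0,0,0]], "rotation": [[0,0,0],[0,0,0],[0,0,0],[0,0,0],[0,0,0]], "hand": [-1,-1,-1,-1,-1]}}

```text
clock: 24.1
eef_pos: [0.3545, -0.2818, 0.0076]
tcp_rot: [3.121, 0.352, 0.0]
force: [-0.8, 0.6, 5.7]
grip_width: 0.282
grip_force: 53.3
```

>>> {"method": "apply_moves", "body": {"translation": [[0,0,0],[0,0,0],[0,0,0],[0,0,-0.1],[0,0,-0.3]], "rotation": [[0,0,0],[0,0,0],[0,0,0],[0,0,0],[0,0,0]], "hand": [-1,-1,-1,-1,-1]}}

```text
clock: 24.6
eef_pos: [0.353, -0.2801, 0.0535]
tcp_rot: [-3.116, -0.351, 0.005]
force: [-0.4, -0.4, -0.7]
grip_width: 0.276
grip_force: 52.3
```

>>> {"method": "apply_moves", "body": {"translation": [[0,0,-0.36],[0,0,-0.36],[0,0,-0.36],[0,0,-0.36],[0,0,-0.2]], "rotation": [[0,0,0],[0,0,0],[0,0,0],[0,0,0],[0,0,0]], "hand": [-1,-1,-1,-1,-1]}}

```text
clock: 25.1
eef_pos: [0.3552, -0.2825, 0.2554]
tcp_rot: [3.117, 0.352, 0.004]
force: [0.3, -0.2, -0.9]
grip_width: 0.279
grip_force: 52.3
```

```bash
python3 - <<'E'
from h import *
b=imaging.read_camera('side')[40:240,340:620,::-1]
cv2.imwrite('pics/c6.png',cv2.resize(b,(700,500),interpolation=cv2.INTER_CUBIC))
E
python3 plan.py .58,-.2895,.255
```

```text
t 25.1 pos [ 0.3565 -0.2841  0.2579] F [-0.4 -1.4  1. ] w 0.282 gf 52.3 tilt [ 0.0068 -0.0089 -0.9999] yaw [0.9747 0.2233]
.58,-.2895,.255 rows 5 per row [0.361 0.092 0.008] total [1.805 0.46  0.038]
```

View pics/c6.png

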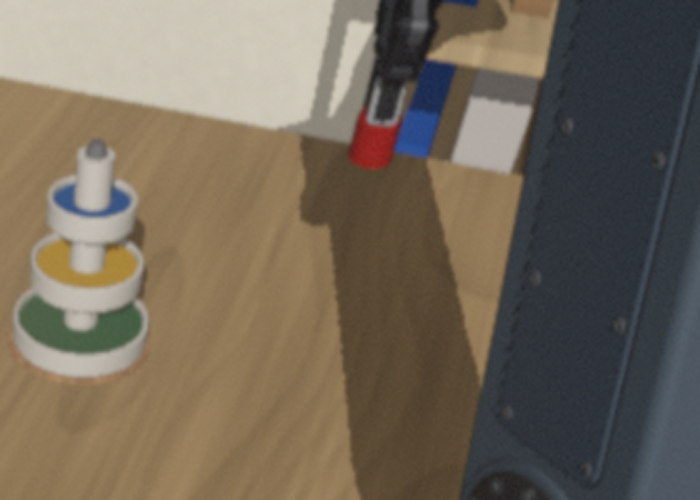

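The knob is in the grip, but a width of 0.28 suggests it's held at the tapered top. I'll check its height and tilt against the model.

>>> {"method": "apply_moves", "body": {"translation": [[0,0,0],[0,0,0],[0,0,0]], "rotation": [[0,0,0],[0,0,0],[0,0,0]], "hand": [-1,-1,-1]}}

```text
clock: 25.45
eef_pos: [0.3536, -0.2806, 0.2501]
tcp_rot: [-3.118, -0.352, 0.003]
force: [-0.5, -0.5, -0.4]
grip_width: 0.274
grip_force: 52.3
```

```bash
python3 - <<'E'
from h import *
s=ctrl.get_state();p=s['eef_pos'];print(p,s['grip_width'])
for n in M: cv2.imwrite(f'pics/{n}7.png',imaging.read_camera(n)[:,:,::-1])
z=p[2]-.0076
K=[(z,.017),(z+.034,.017),(z+.041,.013)]
overlay('pics/ov7.png',[(p[0]-.0018,p[1]-.0005,K,28)],'pics/%s7.png')
a=cv2.imread('pics/ov7.png');cv2.imwrite('pics/ov7.png',cv2.resize(np.hstack([a[:266],a[266:]]),(800,400),interpolation=cv2.INTER_CUBIC))
E
python3 plan.py .3550,-.2818,.007 .58,-.2895,.255
```

```text
[ 0.35357668 -0.28061587  0.25013471] 0.2740371740058693
t 25.6 pos [ 0.3538 -0.2809  0.2503] F [ 0.7  0.2 -0.6] w 0.277 gf 52.3 tilt [-0.0023  0.0029 -1.    ] yaw [0.9748 0.2229]
.3550,-.2818,.007 rows 6 per row [0.002 0.003 0.338] total [0.011 0.016 2.028]
.58,-.2895,.255 rows 8 per row [ 0.226  0.059 -0.259] total [ 1.81   0.474 -2.071]
```

View pics/ov7.png

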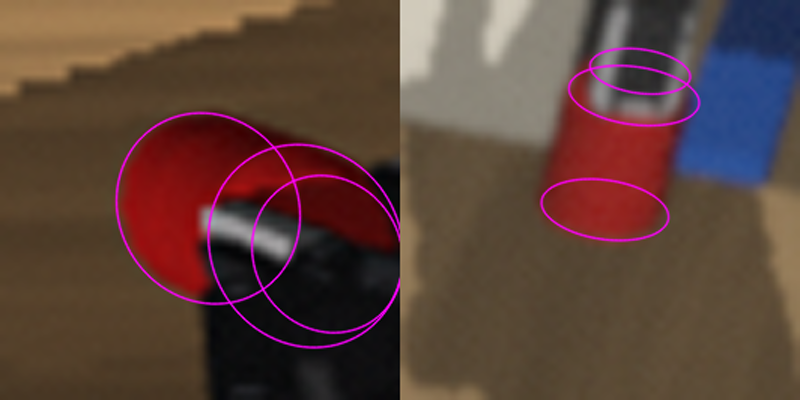

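The knob matches the model outline in both views, upright and with its base 7.6 mm below the TCP as grasped. I'll carry on to the stack.

>>> {"method": "apply_moves", "body": {"translation": [[0.28,0.07,-0.06],[0.36,0.094,-0.04],[0.36,0.094,0],[0.36,0.094,0],[0.36,0.094,0]], "rotation": [[0,0,0],[0,0,0],[0,0,0],[0,0,0],[0,0,0]], "hand": [-1,-1,-1,-1,-1]}}

```text
clock: 26.05
eef_pos: [0.569, -0.2875, 0.2623]
tcp_rot: [-3.12, -0.352, 0.003]
force: [-0.8, -0.5, -0.7]
grip_width: 0.277
grip_force: 52.2
```

>>> {"method": "apply_moves", "body": {"translation": [[0.06,0.015,0],[0,0,0],[0,0,0],[0,0,0],[0,0,0]], "rotation": [[0,0,0],[0,0,0],[0,0,0],[0,0,0],[0,0,0]], "hand": [-1,-1,-1,-1,-1]}}

```text
clock: 26.55
eef_pos: [0.5738, -0.2882, 0.2642]
tcp_rot: [-3.122, -0.35, 0.001]
force: [-0.7, 0.1, 0.1]
grip_width: -0.004
grip_force: 0.0
```

```bash
python3 plan.py .58,-.2895,.225
```

```text
t 26.6 pos [ 0.5738 -0.2882  0.2642] F [-0.7  0.1  0.1] w -0.004 gf 0.0 tilt [-4.e-04  2.e-04 -1.e+00] yaw [0.9751 0.2217]
.58,-.2895,.225 rows 1 per row [0.048 0.022 0.326] total [0.048 0.022 0.326]
```

The fingers are now fully shut with no grip force: the knob has slipped out. I need to see where it went.

Run:
```python
from h import *
for n in M: cv2.imwrite(f'pics/{n}8.png',imaging.read_camera(n)[:,:,::-1])
a=cv2.imread('pics/top8.png')[100:400,340:640];b=cv2.imread('pics/side8.png')[20:320,240:540]
cv2.imwrite('pics/c8.png',cv2.resize(np.hstack([a,b]),(800,400),interpolation=cv2.INTER_CUBIC))
```

```text
(no output)
```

View pics/c8.png

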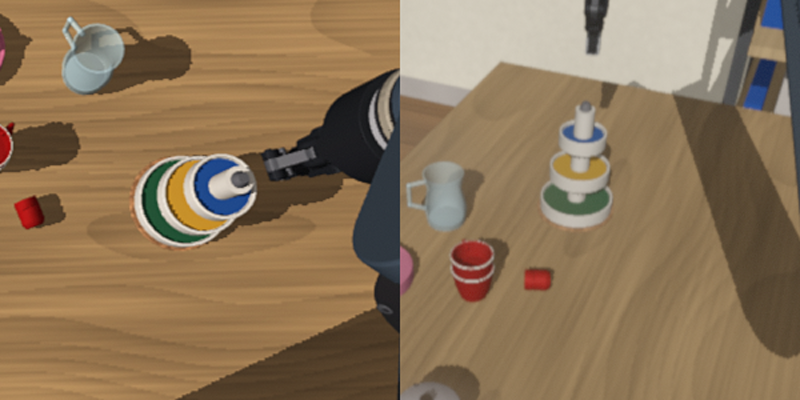

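The stack is untouched. The knob lies on its side near (362,259) in the top view, left of the stack and clear of the cups. From the overlay geometry I'll work out where the fingertip really was on it, and fit the knob's lying pose from its mask.

Run:
```python
from h import *
# finger height check on image 7 (side crop: h=28, scale 400/56)
p=np.array([.35357668,-.28061587,.25013471]);z=p[2]-.0076
c=proj('side',[p[0]-.0018,p[1]-.0005,z])[0].astype(int)
ty=np.array([-.223,.975,0])  # toward the side camera
for off in(.015,.022,.03):
    print(off,[(d,((proj('side',[*(p+ty*off)[:2],p[2]+d])[0]-c+28.5)*400/56).round(0)) for d in(0,.006,.012,.018,.024,.03)])
# lying knob masks and fit
f={};mk={}
for n,(u,v) in {'top':(362,259),'side':(441,229)}.items():
    im=cv2.imread(f'pics/{n}8.png').astype(int);B,G,Rr=im[...,0],im[...,1],im[...,2]
    m=((Rr>55)&(Rr>2.2*G)&(Rr>2.2*B));w=np.zeros_like(m);w[v-22:v+22,u-20:u+20]=1;m=m&w
    mk[n]=m;yy,xx=np.nonzero(m);C=np.cov(xx,yy);f[n]=np.r_[xx.mean(),yy.mean(),C[0,0],C[1,1],C[0,1]];print(n,len(xx),xx.min(),xx.max(),yy.min(),yy.max(),f[n].round(1))
def pts(x,y,a,z=.017):
    d=np.array([np.cos(a),np.sin(a),0]);e=np.array([-d[1],d[0],0]);k=np.array([0,0,1.])
    return np.vstack([np.array([x,y,z])+d*h+r*(np.cos(t)[:,None]*e+np.sin(t)[:,None]*k) for h,r in((-.02,.017),(.014,.017),(.021,.013))])
def iou(q):
    s=0
    for n in mk:
        P=proj(n,pts(*q));g=np.zeros(mk[n].shape,np.uint8)
        S=8;big=np.zeros((60*S,60*S),np.uint8);o=(f[n][:2]-30).astype(int)
        h=cv2.convexHull(((P-o+.5)*S).astype(np.int32));cv2.fillConvexPoly(big,h,255)
        sm=cv2.resize(big,(60,60),interpolation=cv2.INTER_AREA)/255.;mm=mk[n][o[1]:o[1]+60,o[0]:o[0]+60]
        s+=np.abs(sm-mm).sum()
    return s
from scipy.optimize import minimize
res=[]
for a in np.arange(0,360,30):
    r=minimize(iou,[.44,-.06,np.radians(a)],method='Nelder-Mead',options=dict(initial_simplex=[[.44,-.06,np.radians(a)],[.46,-.06,np.radians(a)],[.44,-.04,np.radians(a)],[.44,-.06,np.radians(a+25)]]))
    res.append((r.fun,*r.x[:2].round(4),np.degrees(r.x[2])%360))
for r in sorted(res)[:5]:print(np.round(r,4))
# last zoom
o=[]
for n in('top','side'):
    u,v=f[n][:2].astype(int);o.append(cv2.resize(cv2.imread(f'pics/{n}8.png')[v-16:v+16,u-16:u+16],(400,400),interpolation=cv2.INTER_CUBIC))
cv2.imwrite('pics/k8.png',np.hstack(o))
```

```text
0.015 [(0, array([207., 210.])), (0.006, array([212., 190.])), (0.012, array([217., 170.])), (0.018, array([222., 149.])), (0.024, array([227., 129.])), (0.03, array([233., 108.]))]
0.022 [(0, array([208., 223.])), (0.006, array([213., 203.])), (0.012, array([219., 182.])), (0.018, array([224., 162.])), (0.024, array([229., 141.])), (0.03, array([234., 120.]))]
0.03 [(0, array([210., 237.])), (0.006, array([215., 217.])), (0.012, array([220., 197.])), (0.018, array([226., 176.])), (0.024, array([231., 156.])), (0.03, array([236., 135.]))]
top 365 351 372 247 271 [361.9 259.2  26.1  35.6   5.4]
  avg = a.mean(axis, **keepdims_kw)
  ret = um.true_divide(
<stdin>:13: RuntimeWarning: Degrees of freedom <= 0 for slice
  c *= np.true_divide(1, fact)
  c *= np.true_divide(1, fact)
<stdin>:13: RuntimeWarning: Mean of empty slice.
  ret = ret.dtype.type(ret / rcount)
Traceback (most recent call last):
ValueError: zero-size array to reduction operation minimum which has no identity
```

```bash
python3 - <<'E' 2>/dev/null
from h import *
for d in(0,.01,.02,.03): print('tip',d,proj('side',[.5738,-.2882,.2642+d])[0].round(1),'top',proj('top',[.5738,-.2882,.2642+d])[0].round(1))
im=cv2.imread('pics/side8.png');print('col385 gray rows 40..90',im[40:90:2,385].mean(1).astype(int))
f={};mk={}
for n,(u,v) in {'top':(362,259),'side':(343,229)}.items():
    im=cv2.imread(f'pics/{n}8.png').astype(int);B,G,Rr=im[...,0],im[...,1],im[...,2]
    m=((Rr>55)&(Rr>2.2*G)&(Rr>2.2*B));w=np.zeros_like(m);w[v-22:v+22,u-20:u+20]=1;m=m&w
    mk[n]=m;yy,xx=np.nonzero(m);f[n]=np.r_[xx.mean(),yy.mean()];print(n,len(xx),xx.min(),xx.max(),yy.min(),yy.max(),f[n].round(1))
def pts(x,y,a,z=.017):
    d=np.array([np.cos(a),np.sin(a),0]);e=np.array([-d[1],d[0],0]);k=np.array([0,0,1.])
    return np.vstack([np.array([x,y,z])+d*h+r*(np.cos(t)[:,None]*e+np.sin(t)[:,None]*k) for h,r in((-.02,.017),(.014,.017),(.021,.013))])
def cost(q):
    s=0
    for n in mk:
        S=8;big=np.zeros((60*S,60*S),np.uint8);o=(f[n]-30).astype(int)
        cv2.fillConvexPoly(big,cv2.convexHull(((proj(n,pts(*q))-o+.5)*S).astype(np.int32)),255)
        s+=np.abs(cv2.resize(big,(60,60),interpolation=cv2.INTER_AREA)/255.-mk[n][o[1]:o[1]+60,o[0]:o[0]+60]).sum()
    return s
from scipy.optimize import minimize
c=least_squares(lambda p:np.r_[proj('top',[*p,.017])[0]-f['top'],proj('side',[*p,.017])[0]-f['side']],[.45,-.05]);print('centre',c.x,c.fun.round(1))
res=[]
for a in np.radians(np.arange(0,360,30)):
    x,y=c.x;r=minimize(cost,[x,y,a],method='Nelder-Mead',options=dict(initial_simplex=[[x,y,a],[x+.006,y,a],[x,y+.006,a],[x,y,a+.4]]))
    res.append((r.fun,*r.x[:2],np.degrees(r.x[2])%360))
for r in sorted(res)[:6]:print(np.round(r,4))
o=[]
for n in('top','side'):
    u,v=f[n].astype(int);o.append(cv2.resize(cv2.imread(f'pics/{n}8.png')[v-16:v+16,u-16:u+16],(400,400),interpolation=cv2.INTER_CUBIC))
cv2.imwrite('pics/k8.png',np.hstack(o))
E
```

```text
tip 0 [382.7  73.8] top [538.6 230. ]
tip 0.01 [383.1  69.2] top [542.3 228.6]
tip 0.02 [383.5  64.6] top [546.1 227.2]
tip 0.03 [383.9  59.9] top [550.1 225.8]
col385 gray rows 40..90 [ 49  52  45  50  56  58  55  58  53  55 112 185 194 195 194 194 196 195
 195 185 127 115 114 119 118]
top 365 351 372 247 271 [361.9 259.2]
side 262 334 352 222 236 [342.7 229.4]
centre [ 0.56789474 -0.06950328] [-1.3  0.2  0.4 -2.1]
[ 1.473529e+02  5.684000e-01 -7.110000e-02  2.013923e+02]
[ 1.475569e+02  5.685000e-01 -7.100000e-02  2.018319e+02]
[ 1.481569e+02  5.685000e-01 -7.110000e-02  2.015227e+02]
[ 1.482431e+02  5.685000e-01 -7.100000e-02  2.022202e+02]
[ 1.487647e+02  5.684000e-01 -7.110000e-02  1.999293e+02]
[ 1.488235e+02  5.683000e-01 -7.140000e-02  2.006026e+02]
```

View pics/k8.png

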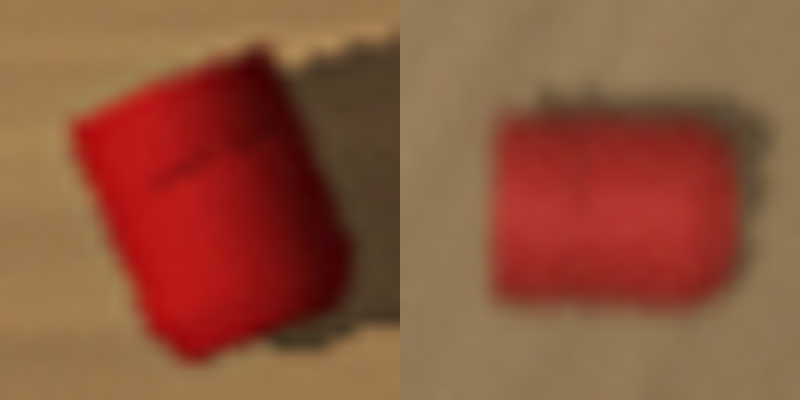

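The tip really sits about 28 mm behind the reported TCP, which matches the slip at the knob's taper. The knob lies with its top pointing at about 201°. I'll pick it off its side with a tilted tool, pitch it upright, set it down, and regrasp it lower.

```bash
python3 plan.py .575,-.07,.24; python3 -c "
from workcell import ctrl;print(ctrl.get_state()['q'].round(3))"
python3 - <<'E'
from h import *
print('cups',least_squares(lambda p:proj('top',[*p,.08])[0]-(331,210),[.6,0]).x,'bowl',least_squares(lambda p:proj('top',[*p,.06])[0]-(185,251),[.6,.2]).x)
E
```

```text
t 26.6 pos [ 0.5742 -0.2883  0.2644] F [ 0.6  0.9 -0.3] w -0.002 gf 0.0 tilt [ 2.e-04 -2.e-04 -1.e+00] yaw [0.975 0.222]
.575,-.07,.24 rows 5 per row [ 0.082 -0.354  0.041] total [ 0.41  -1.772  0.203]
[-0.639  0.492  1.311 -0.     1.338  0.708]
cups [ 0.65117081 -0.01365529] bowl [0.58617478 0.25287124]
```

>>> {"method": "apply_moves", "body": {"translation": [[0.082,-0.354,0],[0.082,-0.354,0],[0.082,-0.354,0],[0.082,-0.354,0],[0.082,-0.354,0]], "rotation": [[0,0,0],[0,0,0],[0,0,0],[0,0,0],[0,0,0]], "hand": [1,1,1,1,1]}}

```text
clock: 27.15
eef_pos: [0.5751, -0.0687, 0.2644]
tcp_rot: [3.122, 0.351, 0.001]
force: [1.0, -0.1, 0.9]
grip_width: 0.844
grip_force: 0.0
```

>>> {"method": "apply_moves", "body": {"translation": [[0,0,0],[0,0,0],[0,0,0],[0,0,0],[0,0,0]], "rotation": [[0,0,-0.024],[0,0,-0.024],[0,0.046,0],[0,0.046,0],[0,0.046,0]], "hand": [1,1,1,1,1]}}

```text
clock: 27.65
eef_pos: [0.576, -0.0703, 0.2654]
tcp_rot: [-2.939, -0.559, -0.659]
force: [-0.1, -0.2, -0.7]
grip_width: 1.002
grip_force: 0.0
```

```bash
python3 plan.py .5825,-.0656,.09; python3 -c "
from workcell import ctrl;print(ctrl.get_state()['q'].round(3))"
```

```text
t 27.6 pos [ 0.576  -0.0703  0.2654] F [-0.1 -0.2 -0.7] w 1.002 gf 0.0 tilt [ 0.3979  0.1531 -0.9046] yaw [0.841  0.3331]
.5825,-.0656,.09 rows 4 per row [-0.141 -0.005  0.337] total [-0.565 -0.022  1.35 ]
[-0.506  0.262  1.785  0.449  0.853  0.431]
```

>>> {"method": "apply_moves", "body": {"translation": [[-0.141,-0.005,0.33],[-0.141,-0.005,0.33],[-0.141,-0.005,0.33],[-0.141,-0.005,0.33],[0,0,0]], "rotation": [[0,0,0],[0,0,0],[0,0,0],[0,0,0],[0,0,0]], "hand": [1,1,1,1,1]}}

```text
clock: 28.15
eef_pos: [0.5756, -0.0643, 0.0858]
tcp_rot: [-2.936, -0.553, -0.63]
force: [-1.8, 0.8, -0.1]
grip_width: 0.999
grip_force: 0.0
```

```bash
python3 - <<'E'
from h import *
s=ctrl.get_state();p=s['eef_pos'];Rm=R.from_rotvec(s['tcp_rot']).as_matrix()
im={n:imaging.read_camera(n)[:,:,::-1] for n in M}
for n in M:
    cv2.imwrite(f'pics/{n}9.png',im[n])
    # dark fingertip search: sample gray along tool axis through each open finger (offset +-0.048 y)
    for sg in(-.05,.05):
        g=[]
        for d in np.arange(0,.07,.005):
            u,v=proj(n,p+Rm@[0,sg,-d])[0].round().astype(int);g.append(int(im[n][v-1:v+2,u-1:u+2].mean()))
        print(n,sg,g)
E
python3 plan.py .5825,-.0656,-.0156
```

```text
top -0.05 [61, 54, 56, 51, 55, 56, 65, 50, 37, 35, 26, 30, 30, 34, 36]
top 0.05 [133, 133, 130, 115, 100, 63, 45, 63, 55, 47, 70, 67, 47, 25, 20]
side -0.05 [122, 122, 122, 122, 123, 123, 122, 122, 122, 126, 102, 58, 57, 57, 57]
side 0.05 [123, 122, 121, 121, 118, 120, 136, 148, 142, 86, 62, 62, 62, 62, 62]
t 28.2 pos [ 0.5794 -0.066   0.0918] F [-0.1 -0.2 -0.4] w 0.999 gf 0.0 tilt [ 0.39    0.1548 -0.9077] yaw [0.8448 0.332 ]
.5825,-.0656,-.0156 rows 3 per row [-0.118  0.003  0.274] total [-0.353  0.008  0.823]
```

Images confirm it: the open fingertips begin about 45 mm behind the TCP. Descending in stages.

>>> {"method": "apply_moves", "body": {"translation": [[-0.118,0.002,0.27],[-0.1,0,0.24],[-0.06,0,0.13],[-0.03,0,0.08],[0,0,0]], "rotation": [[0,0,0],[0,0,0],[0,0,0],[0,0,0],[0,0,0]], "hand": [1,1,1,1,1]}}

```text
clock: 28.75
eef_pos: [0.5844, -0.066, 0.0002]
tcp_rot: [-2.94, -0.56, -0.655]
force: [0.5, 0.2, 0.2]
grip_width: 1.004
grip_force: 0.0
```

```bash
python3 plan.py .5825,-.0656,-.0156
```

```text
t 28.8 pos [ 5.844e-01 -6.600e-02  2.000e-04] F [0.5 0.2 0.2] w 1.004 gf 0.0 tilt [ 0.3953  0.1526 -0.9058] yaw [0.8422 0.3334]
.5825,-.0656,-.0156 rows 1 per row [-0.068 -0.009  0.114] total [-0.068 -0.009  0.114]
```

>>> {"method": "apply_moves", "body": {"translation": [[-0.034,-0.004,0.055],[-0.034,-0.004,0.055],[0,0,0],[0,0,0]], "rotation": [[0,0,0],[0,0,0],[0,0,0],[0,0,0]], "hand": [1,1,1,1]}}

```text
clock: 29.15
eef_pos: [0.5903, -0.0725, -0.006]
tcp_rot: [-2.948, -0.552, -0.684]
force: [-6.0, -14.7, 44.5]
grip_width: 0.997
grip_force: 23.2
```

>>> {"method": "apply_moves", "body": {"translation": [[0,0,0],[0,0,0],[0,0,0],[0,0,0],[0,0,0]], "rotation": [[0,0,0],[0,0,0],[0,0,0],[0,0,0],[0,0,0]], "hand": [-1,-1,-1,-1,-1]}}

```text
clock: 29.65
eef_pos: [0.58, -0.0645, -0.0177]
tcp_rot: [-2.939, -0.559, -0.647]
force: [1.1, 0.3, -0.1]
grip_width: 0.144
grip_force: 0.0
```

>>> {"method": "apply_moves", "body": {"translation": [[0,0,0],[0,0,0]], "rotation": [[0,0,0],[0,0,0]], "hand": [-1,-1]}}

```text
clock: 29.85
eef_pos: [0.5798, -0.0645, -0.0182]
tcp_rot: [-2.939, -0.559, -0.646]
force: [-0.1, -0.2, -0.5]
grip_width: 0.001
grip_force: 0.0
```

```bash
python3 plan.py
```

```text
t 29.9 pos [ 0.5798 -0.0645 -0.0182] F [-0.1 -0.2 -0.5] w 0.001 gf 0.0 tilt [ 0.3898  0.1548 -0.9078] yaw [0.8445 0.3329]
```

>>> {"method": "apply_moves", "body": {"translation": [[0,0,-0.3],[0,0,-0.35],[0,0,-0.35],[0,0,-0.35],[0,0,-0.2]], "rotation": [[0,0,0],[0,0,0],[0,0,0],[0,0,0],[0,0,0]], "hand": [1,1,1,1,1]}}

```text
clock: 30.35
eef_pos: [0.5065, -0.0939, 0.1531]
tcp_rot: [-2.941, -0.559, -0.648]
force: [-0.1, -0.7, 0.4]
grip_width: 0.844
grip_force: 0.0
```

```bash
cat >> h.py <<'E'
def blobs(n,im):
    im=im.astype(int);B,G,Rr=im[...,0],im[...,1],im[...,2]
    m=((Rr>55)&(Rr>2.2*G)&(Rr>2.2*B)).astype(np.uint8)
    k,l,s,c=cv2.connectedComponentsWithStats(m)
    return [(s[i,4],s[i,:4].tolist(),c[i].round(1).tolist(),l==i) for i in range(1,k) if s[i,4]>60]
E
python3 - <<'E'
from h import *
for n in M: cv2.imwrite(f'pics/{n}10.png',imaging.read_camera(n)[:,:,::-1])
for k in(0,8,9,10):
    for n in M:
        print(k,n,[b[:3] for b in blobs(n,cv2.imread(f'pics/{n}{k}.png'))])
E
python3 plan.py
```

```text
0 top [(np.int32(879), [314, 193, 34, 33], [330.5, 208.8]), (np.int32(378), [470, 364, 24, 20], [481.5, 373.3])]
0 side [(np.int32(255), [457, 185, 16, 20], [464.4, 194.5]), (np.int32(388), [280, 202, 29, 17], [293.6, 210.0]), (np.int32(142), [280, 219, 28, 10], [293.8, 224.4]), (np.int32(267), [282, 229, 26, 17], [294.6, 237.4])]
8 top [(np.int32(871), [314, 193, 34, 33], [330.6, 208.8]), (np.int32(365), [351, 247, 22, 25], [361.9, 259.2])]
8 side [(np.int32(389), [280, 202, 29, 17], [293.5, 210.0]), (np.int32(141), [280, 219, 28, 10], [293.8, 224.5]), (np.int32(262), [334, 222, 19, 15], [342.7, 229.4]), (np.int32(267), [282, 229, 26, 17], [294.6, 237.4])]
9 top [(np.int32(874), [314, 193, 34, 33], [330.5, 208.8]), (np.int32(220), [325, 258, 18, 22], [333.6, 267.2])]
9 side [(np.int32(387), [280, 202, 28, 17], [293.5, 210.0]), (np.int32(141), [280, 219, 28, 10], [293.8, 224.5]), (np.int32(266), [282, 229, 26, 17], [294.6, 237.3]), (np.int32(280), [334, 236, 19, 16], [342.8, 243.9])]
10 top [(np.int32(876), [314, 193, 34, 33], [330.5, 208.7]), (np.int32(369), [317, 260, 23, 25], [328.2, 272.0])]
10 side [(np.int32(388), [280, 202, 28, 17], [293.5, 210.0]), (np.int32(143), [280, 219, 29, 10], [293.9, 224.4]), (np.int32(265), [282, 229, 26, 17], [294.6, 237.3]), (np.int32(299), [332, 242, 21, 16], [341.9, 249.4])]
t 30.4 pos [ 0.5077 -0.0946  0.1537] F [ 0.8 -0.3  0. ] w 0.99 gf 0.0 tilt [ 0.3946  0.1509 -0.9064] yaw [0.8428 0.3335]
```

The knob had been rolling toward +y. I'll check whether it has stopped.

>>> {"method": "apply_moves", "body": {"translation": [[0,0,0],[0,0,0],[0,0,0],[0,0,0],[0,0,0]], "rotation": [[0,0,0],[0,0,0],[0,0,0],[0,0,0],[0,0,0]], "hand": [1,1,1,1,1]}}

```text
clock: 30.95
eef_pos: [0.5073, -0.0932, 0.1503]
tcp_rot: [-2.938, -0.559, -0.645]
force: [-0.2, -0.2, 0.0]
grip_width: 0.999
grip_force: 0.0
```

```bash
cat > kfit.py <<'E'
import sys
from h import *
from scipy.optimize import minimize
K=sys.argv[1]
for n in M: cv2.imwrite(f'pics/{n}{K}.png',imaging.read_camera(n)[:,:,::-1])
mk={};f={}
for n in M:
    bs=[b for b in blobs(n,cv2.imread(f'pics/{n}{K}.png')) if not(n=='top' and b[0]>600) and not(n=='side' and b[2][0]<305)]
    b=max(bs,key=lambda b:b[0]);mk[n]=b[3];f[n]=np.array(b[2]);print(n,b[:3])
def pts(x,y,a,z=.017):
    d=np.array([np.cos(a),np.sin(a),0]);e=np.array([-d[1],d[0],0]);k=np.array([0,0,1.])
    return np.vstack([np.array([x,y,z])+d*h+r*(np.cos(t)[:,None]*e+np.sin(t)[:,None]*k) for h,r in((-.02,.017),(.014,.017),(.021,.013))])
def cost(q):
    s=0
    for n in mk:
        S=8;big=np.zeros((60*S,60*S),np.uint8);o=(f[n]-30).astype(int)
        cv2.fillConvexPoly(big,cv2.convexHull(((proj(n,pts(*q))-o+.5)*S).astype(np.int32)),255)
        s+=np.abs(cv2.resize(big,(60,60),interpolation=cv2.INTER_AREA)/255.-mk[n][o[1]:o[1]+60,o[0]:o[0]+60]).sum()
    return s
c=least_squares(lambda p:np.r_[proj('top',[*p,.017])[0]-f['top'],proj('side',[*p,.017])[0]-f['side']],[.45,-.05]);print('centre',c.x,c.fun.round(1))
res=[]
for a in np.radians(np.arange(0,360,30)):
    x,y=c.x;r=minimize(cost,[x,y,a],method='Nelder-Mead',options=dict(initial_simplex=[[x,y,a],[x+.006,y,a],[x,y+.006,a],[x,y,a+.4]]))
    res.append((r.fun,*r.x[:2],np.degrees(r.x[2])%360))
for r in sorted(res)[:4]:print(np.round(r,4))
E
python3 kfit.py 11; python3 plan.py
```

```text
top (np.int32(369), [317, 260, 23, 25], [328.5, 271.8])
side (np.int32(288), [332, 242, 21, 15], [341.5, 249.0])
centre [ 0.54627225 -0.00744826] [-0.1 -0.3  0.3  0. ]
[ 9.185490e+01  5.462000e-01 -7.400000e-03  2.028338e+02]
[ 9.239610e+01  5.463000e-01 -7.300000e-03  2.044422e+02]
[ 9.270200e+01  5.462000e-01 -7.500000e-03  2.040278e+02]
[ 9.288630e+01  5.463000e-01 -7.300000e-03  2.037367e+02]
t 31.1 pos [ 0.5074 -0.0934  0.1507] F [-0.8 -0.5  0. ] w 0.998 gf 0.0 tilt [ 0.3901  0.1547 -0.9077] yaw [0.8444 0.3329]
```

It has stopped: centre (0.546, -0.007), top toward 203°. Both cameras now agree within 0.3 px.

```bash
python3 plan.py .5602,-.0018,.09 .5602,-.0018,-.0157
```

```text
t 31.1 pos [ 0.5074 -0.0934  0.1507] F [-0.8 -0.5  0. ] w 0.998 gf 0.0 tilt [ 0.3901  0.1547 -0.9077] yaw [0.8444 0.3329]
.5602,-.0018,.09 rows 3 per row [ 0.138 -0.183  0.25 ] total [ 0.414 -0.548  0.749]
.5602,-.0018,-.0157 rows 3 per row [-0.123  0.     0.267] total [-0.37   0.001  0.8  ]
```

>>> {"method": "apply_moves", "body": {"translation": [[0.138,-0.183,0.25],[0.138,-0.183,0.25],[0.138,-0.183,0.25],[0,0,0],[0,0,0]], "rotation": [[0,0,0],[0,0,0],[0,0,0],[0,0,-0.01],[0,0,0]], "hand": [1,1,1,1,1]}}

```text
clock: 31.55
eef_pos: [0.5602, -0.0005, 0.0894]
tcp_rot: [-2.935, -0.609, -0.648]
force: [-0.2, 0.3, -0.6]
grip_width: 0.998
grip_force: 0.0
```

```bash
python3 plan.py .5602,-.0018,.02 .5602,-.0018,-.0157
```

```text
t 31.6 pos [ 5.602e-01 -5.000e-04  8.940e-02] F [-0.2  0.3 -0.6] w 0.998 gf 0.0 tilt [ 0.389   0.1555 -0.908 ] yaw [0.8321 0.3637]
.5602,-.0018,.02 rows 2 per row [-0.123  0.002  0.262] total [-0.246  0.003  0.523]
.5602,-.0018,-.0157 rows 1 per row [-0.125 -0.004  0.27 ] total [-0.125 -0.004  0.27 ]
```

>>> {"method": "apply_moves", "body": {"translation": [[-0.1,0,0.22],[-0.1,0,0.2],[-0.06,0,0.13],[0,0,0],[0,0,0]], "rotation": [[0,0,0],[0,0,0],[0,0,0],[0,0,0],[0,0,0]], "hand": [1,1,1,1,1]}}

```text
clock: 32.05
eef_pos: [0.5603, -0.0036, 0.0177]
tcp_rot: [-2.937, -0.604, -0.651]
force: [0.4, -0.0, 0.3]
grip_width: 1.0
grip_force: 0.0
```

```bash
python3 plan.py .5602,-.0018,-.0157
```

```text
t 32.0 pos [ 0.5603 -0.0036  0.0177] F [ 0.4 -0.   0.3] w 1.0 gf 0.0 tilt [ 0.3911  0.1538 -0.9074] yaw [0.8328 0.3607]
.5602,-.0018,-.0157 rows 1 per row [-0.112 -0.018  0.254] total [-0.112 -0.018  0.254]
```

>>> {"method": "apply_moves", "body": {"translation": [[-0.05,-0.015,0.1],[-0.04,0,0.1],[-0.02,0,0.05],[0,0,0],[0,0,0]], "rotation": [[0,0,0],[0,0,0],[0,0,0],[0,0,0],[0,0,0]], "hand": [1,1,1,1,1]}}

```text
clock: 32.55
eef_pos: [0.5609, -0.0019, -0.0142]
tcp_rot: [-2.937, -0.606, -0.653]
force: [-0.3, 0.3, -0.7]
grip_width: 1.001
grip_force: 0.0
```

>>> {"method": "apply_moves", "body": {"translation": [[0,0,0],[0,0,0],[0,0,0],[0,0,0],[0,0,0]], "rotation": [[0,0,0],[0,0,0],[0,0,0],[0,0,0],[0,0,0]], "hand": [-1,-1,-1,-1,-1]}}

```text
clock: 33.05
eef_pos: [0.5603, -0.0016, -0.0148]
tcp_rot: [-2.936, -0.606, -0.652]
force: [-1.3, -1.3, 5.4]
grip_width: 0.368
grip_force: 58.9
```

>>> {"method": "apply_moves", "body": {"translation": [[0,0,0],[0,0,0]], "rotation": [[0,0,0],[0,0,0]], "hand": [-1,-1]}}

```text
clock: 33.25
eef_pos: [0.5604, -0.0016, -0.0148]
tcp_rot: [-2.936, -0.606, -0.652]
force: [-2.2, -1.8, 4.2]
grip_width: 0.371
grip_force: 58.9
```

```bash
python3 plan.py;python3 -c "
from workcell import ctrl;print(ctrl.get_state()['q'].round(3))"
```

```text
t 33.2 pos [ 0.5604 -0.0016 -0.0148] F [-2.2 -1.8  4.2] w 0.371 gf 58.9 tilt [ 0.3916  0.1539 -0.9071] yaw [0.832  0.3617]
[-0.377  0.786  2.06   1.674  0.293 -0.844]
```

Gripped properly now (width 0.37 is about the 34 mm diameter). Lift, move to clear space, then pitch 75°.

>>> {"method": "apply_moves", "body": {"translation": [[0.06,0,-0.14],[0.13,0,-0.28],[0.13,0,-0.28],[0.13,0,-0.28],[0.13,0,-0.28]], "rotation": [[0,0,0],[0,0,0],[0,0,0],[0,0,0],[0,0,0]], "hand": [-1,-1,-1,-1,-1]}}

```text
clock: 33.75
eef_pos: [0.5596, 0.0016, 0.1276]
tcp_rot: [-2.929, -0.606, -0.653]
force: [0.8, 0.5, 0.4]
grip_width: 0.369
grip_force: 60.0
```

>>> {"method": "apply_moves", "body": {"translation": [[0,0,0],[0,0,0],[0,0,0],[0,0,0],[0,0,0]], "rotation": [[0,-0.02,0],[0,-0.03,0],[0,-0.04,0],[0,-0.046,0],[0,0,0]], "hand": [-1,-1,-1,-1,-1]}}

```text
clock: 34.25
eef_pos: [0.5654, 0.0027, 0.1282]
tcp_rot: [3.069, 0.64, 0.043]
force: [0.7, -0.7, 0.5]
grip_width: 0.366
grip_force: 60.0
```

```bash
python3 plan.py .46,.06,.18;python3 -c "
from workcell import ctrl;print(ctrl.get_state()['q'].round(3))"
```

```text
t 34.2 pos [0.5654 0.0027 0.1282] F [ 0.7 -0.7  0.5] w 0.366 gf 60.0 tilt [ 2.830e-02 -5.000e-04 -9.996e-01] yaw [0.9163 0.3997]
.46,.06,.18 rows 3 per row [-0.201 -0.261 -0.152] total [-0.603 -0.784 -0.457]
[-0.196  0.534  1.677  0.006  0.903  0.96 ]
```

>>> {"method": "apply_moves", "body": {"translation": [[-0.2,-0.26,-0.15],[-0.2,-0.26,-0.15],[-0.2,-0.26,-0.15],[0,0,0],[0,0,0]], "rotation": [[0,0,0],[0,0,0],[0,0,0],[0,-0.045,0],[0,-0.045,0]], "hand": [-1,-1,-1,-1,-1]}}

```text
clock: 34.75
eef_pos: [0.4511, 0.0595, 0.1799]
tcp_rot: [2.993, 0.618, -0.4]
force: [1.5, -0.9, 0.4]
grip_width: 0.37
grip_force: 59.9
```

>>> {"method": "apply_moves", "body": {"translation": [[0,0,0],[0,0,0],[0,0,0],[0,0,0],[0,0,0]], "rotation": [[0,-0.045,0],[0,-0.045,0],[0,-0.045,0],[0,-0.045,0],[0,-0.02,0]], "hand": [-1,-1,-1,-1,-1]}}

```text
clock: 35.25
eef_pos: [0.4555, 0.0597, 0.1761]
tcp_rot: [2.627, 0.542, -1.26]
force: [-0.7, 0.1, -1.4]
grip_width: 0.367
grip_force: 60.0
```

```bash
python3 plan.py .46,.06,.02;python3 - <<'E'
from h import *
print(ctrl.get_state()['q'].round(3))
s=ctrl.get_state();p=s['eef_pos'];Rm=R.from_rotvec(s['tcp_rot']).as_matrix();x,y,z=Rm.T
x,y,z=Rm[:,0],Rm[:,1],Rm[:,2];print('x',x.round(3),'y',y.round(3),'z',z.round(3))
# knob fit: base, top from masks: centroid check for contact distance d and slide e
for n in M:
    im=imaging.read_camera(n)[:,:,::-1];cv2.imwrite(f'pics/{n}12.png',im)
    b=[b[:3] for b in blobs(n,im)];print(n,b,'pred mid',proj(n,p-.036*z)[0].round(1),'base',proj(n,p-.036*z+.02*x)[0].round(1),'top',proj(n,p-.036*z-.021*x)[0].round(1))
E
```

```text
t 35.2 pos [0.4555 0.0597 0.1761] F [-0.7  0.1 -1.4] w 0.367 gf 60.0 tilt [-0.7153 -0.3111 -0.6257] yaw [0.575  0.2468]
.46,.06,.02 rows 4 per row [0.259 0.002 0.197] total [1.037 0.009 0.786]
[ 0.073  0.805  1.312 -0.275  1.879  1.272]
x [ 0.575  0.247 -0.78 ] y [ 0.397 -0.918  0.002] z [-0.715 -0.311 -0.626]
top [(np.int32(869), [314, 193, 34, 33], [330.5, 208.7]), (np.int32(470), [268, 294, 24, 27], [279.8, 307.3])] pred mid [279.2 306. ] base [276.8 298.5] top [282.  314.3]
side [(np.int32(390), [280, 201, 29, 18], [293.5, 210.0]), (np.int32(224), [357, 200, 20, 19], [367.9, 207.5]), (np.int32(141), [280, 219, 28, 10], [293.8, 224.5]), (np.int32(268), [282, 229, 26, 17], [294.7, 237.3])] pred mid [364.5 212.6] base [356.4 219.7] top [373.3 205. ]
```

>>> {"method": "apply_moves", "body": {"translation": [[0.25,0,0.2],[0.276,0,0.222],[0.276,0,0.222],[0.2,0,0.16],[0,0,0]], "rotation": [[0,0,0],[0,0,0],[0,0,0],[0,0,0],[0,0,0]], "hand": [-1,-1,-1,-1,-1]}}

```text
clock: 35.85
eef_pos: [0.4539, 0.0581, 0.0223]
tcp_rot: [2.628, 0.54, -1.26]
force: [-0.3, -0.6, 1.3]
grip_width: 0.37
grip_force: 60.0
```

```bash
python3 plan.py .46,.06,.004
```

```text
t 35.9 pos [0.4539 0.0581 0.0223] F [-0.3 -0.6  1.3] w 0.37 gf 60.0 tilt [-0.7159 -0.3102 -0.6255] yaw [0.5754 0.2454]
.46,.06,.004 rows 1 per row [0.152 0.005 0.054] total [0.152 0.005 0.054]
```

>>> {"method": "apply_moves", "body": {"translation": [[0.035,0,0.028],[0.03,0,0.024],[0.015,0,0.012],[0,0,0]], "rotation": [[0,0,0],[0,0,0],[0,0,0],[0,0,0]], "hand": [-1,-1,-1,-1]}}

```text
clock: 36.25
eef_pos: [0.4581, 0.0586, 0.0133]
tcp_rot: [2.63, 0.539, -1.248]
force: [0.1, -0.2, 0.1]
grip_width: 0.375
grip_force: 60.0
```

>>> {"method": "apply_moves", "body": {"translation": [[0.014,0,0.011],[0,0,0]], "rotation": [[0,0,0],[0,0,0]], "hand": [-1,-1]}}

```text
clock: 36.45
eef_pos: [0.4578, 0.0585, 0.0105]
tcp_rot: [2.629, 0.539, -1.249]
force: [0.4, -0.6, -1.1]
grip_width: 0.368
grip_force: 60.0
```

```bash
python3 plan.py
```

```text
t 36.5 pos [0.4578 0.0585 0.0105] F [ 0.4 -0.6 -1.1] w 0.368 gf 60.0 tilt [-0.7107 -0.3126 -0.6302] yaw [0.5809 0.2445]
```

>>> {"method": "apply_moves", "body": {"translation": [[0.02,0,0.016],[0.01,0,0.008],[0,0,0]], "rotation": [[0,0,0],[0,0,0],[0,0,0]], "hand": [-1,-1,-1]}}

```text
clock: 36.75
eef_pos: [0.4574, 0.0584, 0.0053]
tcp_rot: [2.628, 0.539, -1.251]
force: [0.1, -0.7, -0.1]
grip_width: 0.368
grip_force: 60.0
```

>>> {"method": "apply_moves", "body": {"translation": [[0.013,0,0.01],[0,0,0]], "rotation": [[0,0,0],[0,0,0]], "hand": [-1,-1]}}

```text
clock: 36.95
eef_pos: [0.4576, 0.0584, 0.0035]
tcp_rot: [2.628, 0.539, -1.251]
force: [0.5, 0.4, -0.8]
grip_width: 0.372
grip_force: 60.0
```

```bash
python3 plan.py
```

```text
t 37.0 pos [0.4576 0.0584 0.0035] F [ 0.5  0.4 -0.8] w 0.372 gf 60.0 tilt [-0.7114 -0.3126 -0.6295] yaw [0.5802 0.2443]
```

>>> {"method": "apply_moves", "body": {"translation": [[0.01,0,0.008],[0.01,0,0.008],[0,0,0]], "rotation": [[0,0,0],[0,0,0],[0,0,0]], "hand": [-1,-1,-1]}}

```text
clock: 37.25
eef_pos: [0.4579, 0.0584, 0.0012]
tcp_rot: [2.628, 0.538, -1.251]
force: [0.3, -0.6, 2.8]
grip_width: 0.37
grip_force: 60.3
```

>>> {"method": "apply_moves", "body": {"translation": [[0.01,0,0.008],[0,0,0]], "rotation": [[0,0,0],[0,0,0]], "hand": [-1,-1]}}

```text
clock: 37.45
eef_pos: [0.4579, 0.0584, 0.001]
tcp_rot: [2.627, 0.538, -1.252]
force: [2.1, 0.6, 8.9]
grip_width: 0.368
grip_force: 60.8
```

Contact comes at exactly the predicted height. Release and back off along the tool axis.

>>> {"method": "apply_moves", "body": {"translation": [[0,0,0],[0,0,0],[0,0,0],[0,0,0],[0,0,0]], "rotation": [[0,0,0],[0,0,0],[0,0,0],[0,0,0],[0,0,0]], "hand": [1,1,1,1,1]}}

```text
clock: 37.95
eef_pos: [0.4576, 0.0584, -0.0012]
tcp_rot: [2.628, 0.539, -1.251]
force: [-0.2, -0.5, 0.2]
grip_width: 1.0
grip_force: 0.0
```

>>> {"method": "apply_moves", "body": {"translation": [[0,0,-0.2],[0,0,-0.4],[0,0,-0.4],[0,0,-0.4],[0,0,0]], "rotation": [[0,0,0],[0,0,0],[0,0,0],[0,0,0],[0,0,0]], "hand": [1,1,1,1,1]}}

```text
clock: 38.45
eef_pos: [0.5834, 0.1127, 0.1084]
tcp_rot: [2.636, 0.539, -1.23]
force: [0.2, -0.4, 0.9]
grip_width: 1.003
grip_force: 0.0
```

```bash
cat > kup.py <<'E'
import sys
from h import *
K=sys.argv[1];f={}
for n in M:
    im=imaging.read_camera(n)[:,:,::-1];cv2.imwrite(f'pics/{n}{K}.png',im)
    b=max([b for b in blobs(n,im) if not(n=='top' and b[0]>600) and not(n=='side' and b[2][0]<305)],key=lambda b:b[0]);f[n]=np.array(b[2]);print(n,b[:3])
def hull(p): return np.vstack([circ(p[0],p[1],p[2]+a,r) for a,r in((0,.017),(.034,.017),(.041,.013))])
r=least_squares(lambda p:np.r_[[cent(proj(n,hull(p)))-f[n] for n in f]].ravel(),[.45,.05,0]);print('upright fit',r.x.round(4),r.fun.round(2))
for n in M:
    q=proj(n,hull(r.x));print(n,'pred bbox',q.min(0).round(0),(q.max(0)-q.min(0)).round(0),'area',cv2.contourArea(cv2.convexHull(q.astype(np.float32))))
E
python3 kup.py 13; python3 plan.py
```

```text
top (np.int32(253), [277, 294, 18, 17], [285.8, 302.2])
side (np.int32(352), [345, 273, 17, 25], [352.8, 284.7])
upright fit [0.4907 0.0742 0.0007] [-0.25 -0.16  0.59 -0.05]
top pred bbox [276. 293.] [19. 19.] area 285.8242424461059
side pred bbox [344. 271.] [19. 26.] area 416.0775863043964
t 38.5 pos [0.5776 0.1112 0.1049] F [-0.3 -0.4 -0.7] w 1.004 gf 0.0 tilt [-0.7099 -0.3128 -0.631 ] yaw [0.5817 0.2448]
```

The knob stands upright at (0.491, 0.074); both views match the model. Straighten the tool and regrasp lower.

>>> {"method": "apply_moves", "body": {"translation": [[0,0,-0.2],[0,0,0],[0,0,0],[0,0,0],[0,0,0]], "rotation": [[0,0.03,0],[0,0.045,0],[0,0.045,0],[0,0.045,0],[0,0.045,0]], "hand": [1,1,1,1,1]}}

```text
clock: 39.05
eef_pos: [0.5919, 0.118, 0.1188]
tcp_rot: [3.007, 0.62, -0.342]
force: [0.7, -0.2, -1.0]
grip_width: 1.002
grip_force: 0.0
```

>>> {"method": "apply_moves", "body": {"translation": [[0,0,0],[0,0,0],[0,0,0],[0,0,0]], "rotation": [[0,0.045,0],[0,0.027,0],[0,0,0],[0,0,0]], "hand": [1,1,1,1]}}

```text
clock: 39.45
eef_pos: [0.5927, 0.118, 0.119]
tcp_rot: [3.069, 0.633, -0.009]
force: [0.3, -0.7, -0.1]
grip_width: 1.002
grip_force: 0.0
```

```bash
python3 plan.py .4927,.0749,.09; python3 kup.py 14; python3 -c "
from workcell import ctrl
from scipy.spatial.transform import Rotation as R
import numpy as np
s=ctrl.get_state();Rm=R.from_rotvec(s['tcp_rot']);z=Rm.as_matrix()[:,2];print(s['q'].round(2),'fix rot units',(Rm.inv().apply(np.cross(z,[0,0,-1]))/np.pi).round(4))"
```

```text
t 39.5 pos [0.5927 0.118  0.119 ] F [ 0.3 -0.7 -0.1] w 1.002 gf 0.0 tilt [-0.0043 -0.0091 -0.9999] yaw [0.9183 0.3957]
.4927,.0749,.09 rows 3 per row [-0.302 -0.001  0.083] total [-0.905 -0.002  0.249]
top (np.int32(253), [277, 294, 18, 17], [285.8, 302.2])
side (np.int32(355), [345, 273, 17, 25], [352.8, 284.8])
upright fit [4.91e-01 7.42e-02 1.00e-04] [-0.22 -0.3   0.45  0.02]
top pred bbox [276. 292.] [19. 19.] area 285.3797666989267
side pred bbox [344. 271.] [19. 26.] area 415.6035371911712
[ 0.02  0.6   1.55 -0.01  0.99  1.19] fix rot units [0.0024 0.0016 0.    ]
```

>>> {"method": "apply_moves", "body": {"translation": [[-0.3,0,0],[-0.3,0,0],[-0.3,0,0.1],[0,0,0.15],[0,0,0]], "rotation": [[0.0024,0.0016,0],[0,0,0],[0,0,0],[0,0,0],[0,0,0]], "hand": [1,1,1,1,1]}}

```text
clock: 40.05
eef_pos: [0.494, 0.0756, 0.0881]
tcp_rot: [-3.075, -0.636, 0.005]
force: [0.0, 0.4, -1.1]
grip_width: 0.999
grip_force: 0.0
```

```bash
python3 plan.py .4927,.0749,-.014
```

```text
t 40.0 pos [0.494  0.0756 0.0881] F [ 0.   0.4 -1.1] w 0.999 gf 0.0 tilt [-3.6e-03  6.0e-04 -1.0e+00] yaw [0.9181 0.3964]
.4927,.0749,-.014 rows 3 per row [-0.003  0.001  0.284] total [-0.01   0.003  0.851]
```

>>> {"method": "apply_moves", "body": {"translation": [[0,0,0.25],[0,0,0.25],[0,0,0.2],[0,0,0.1],[0,0,0]], "rotation": [[0,0,0],[0,0,0],[0,0,0],[0,0,0],[0,0,0]], "hand": [1,1,1,1,1]}}

```text
clock: 40.55
eef_pos: [0.4959, 0.0759, -0.0074]
tcp_rot: [-3.076, -0.637, 0.001]
force: [0.1, -0.4, -0.2]
grip_width: 1.003
grip_force: 0.0
```

```bash
python3 plan.py .4927,.0749,-.014
```

```text
t 40.5 pos [ 0.4959  0.0759 -0.0074] F [ 0.1 -0.4 -0.2] w 1.003 gf 0.0 tilt [-7.e-04  5.e-04 -1.e+00] yaw [0.9178 0.3971]
.4927,.0749,-.014 rows 1 per row [-0.027 -0.003  0.055] total [-0.027 -0.003  0.055]
```

>>> {"method": "apply_moves", "body": {"translation": [[-0.026,-0.003,0.03],[0,0,0.024],[0,0,0],[0,0,0],[0,0,0]], "rotation": [[0,0,0],[0,0,0],[0,0,0],[0,0,0],[0,0,0]], "hand": [1,1,1,-1,-1]}}

```text
clock: 41.05
eef_pos: [0.4928, 0.0747, -0.0119]
tcp_rot: [3.076, 0.636, 0.004]
force: [-0.3, -0.7, 0.3]
grip_width: 0.694
grip_force: 0.0
```

>>> {"method": "apply_moves", "body": {"translation": [[0,0,0],[0,0,0],[0,0,0],[0,0,0],[0,0,0]], "rotation": [[0,0,0],[0,0,0],[0,0,0],[0,0,0],[0,0,0]], "hand": [-1,-1,-1,-1,-1]}}

```text
clock: 41.55
eef_pos: [0.4925, 0.0747, -0.0118]
tcp_rot: [3.076, 0.636, 0.003]
force: [-1.3, -0.5, 4.6]
grip_width: 0.369
grip_force: 59.1
```

```bash
python3 plan.py .4927,.0749,.235 .58,-.2895,.235
```

```text
t 41.5 pos [ 0.4925  0.0747 -0.0118] F [-1.3 -0.5  4.6] w 0.369 gf 59.1 tilt [ 1.9e-03  3.0e-04 -1.0e+00] yaw [0.918  0.3966]
.4927,.0749,.235 rows 6 per row [ 0.001 -0.    -0.343] total [ 0.006 -0.    -2.057]
.58,-.2895,.235 rows 8 per row [-0.067  0.385  0.   ] total [-5.370e-01  3.076e+00  1.000e-03]
```

>>> {"method": "apply_moves", "body": {"translation": [[0,0,-0.2],[0,0,-0.35],[0,0,-0.38],[0,0,-0.38],[0,0,-0.38]], "rotation": [[0,0,0],[0,0,0],[0,0,0],[0,0,0],[0,0,0]], "hand": [-1,-1,-1,-1,-1]}}

```text
clock: 42.05
eef_pos: [0.4914, 0.0747, 0.1921]
tcp_rot: [-3.076, -0.636, -0.001]
force: [0.9, 0.0, -0.5]
grip_width: 0.371
grip_force: 59.7
```

>>> {"method": "apply_moves", "body": {"translation": [[-0.03,0.15,-0.38],[-0.06,0.35,-0.1],[-0.067,0.385,0],[-0.067,0.385,0],[-0.067,0.385,0]], "rotation": [[0,0,0],[0,0,0],[0,0,0],[0,0,0],[0,0,0]], "hand": [-1,-1,-1,-1,-1]}}

```text
clock: 42.55
eef_pos: [0.5386, -0.123, 0.2483]
tcp_rot: [-3.076, -0.637, -0.003]
force: [1.3, 0.9, -1.5]
grip_width: 0.365
grip_force: 59.7
```

```bash
python3 plan.py .58,-.2895,.235
```

```text
t 42.5 pos [ 0.5386 -0.123   0.2483] F [ 1.3  0.9 -1.5] w 0.365 gf 59.7 tilt [ 1.6e-03  4.0e-04 -1.0e+00] yaw [0.9179 0.3969]
.58,-.2895,.235 rows 4 per row [-0.059  0.353  0.028] total [-0.234  1.411  0.111]
```

>>> {"method": "apply_moves", "body": {"translation": [[-0.06,0.35,0],[-0.06,0.35,0],[-0.06,0.35,0],[-0.05,0.28,0],[0,0,0]], "rotation": [[0,0,0],[0,0,0],[0,0,0],[0,0,0],[0,0,0]], "hand": [-1,-1,-1,-1,-1]}}

```text
clock: 43.05
eef_pos: [0.5771, -0.284, 0.2472]
tcp_rot: [3.076, 0.629, 0.003]
force: [-0.5, 0.4, -0.5]
grip_width: 0.368
grip_force: 59.7
```

>>> {"method": "apply_moves", "body": {"translation": [[0,0,0],[0,0,0],[0,0,0]], "rotation": [[0,0,0],[0,0,0],[0,0,0]], "hand": [-1,-1,-1]}}

```text
clock: 43.35
eef_pos: [0.5764, -0.2773, 0.248]
tcp_rot: [-3.075, -0.638, -0.002]
force: [-0.6, 0.7, -1.2]
grip_width: 0.367
grip_force: 59.7
```

```bash
python3 plan.py .5796,-.2894,.210
```

```text
t 43.4 pos [ 0.5764 -0.2773  0.248 ] F [-0.6  0.7 -1.2] w 0.367 gf 59.7 tilt [ 8.0e-04  1.1e-03 -1.0e+00] yaw [0.9174 0.398 ]
.5796,-.2894,.210 rows 1 per row [-0.016  0.103  0.317] total [-0.016  0.103  0.317]
```

>>> {"method": "apply_moves", "body": {"translation": [[-0.016,0.1,0],[0,0,0.12],[0,0,0.12],[0,0,0.06],[0,0,0]], "rotation": [[0,0,0],[0,0,0],[0,0,0],[0,0,0],[0,0,0]], "hand": [-1,-1,-1,-1,-1]}}

```text
clock: 43.85
eef_pos: [0.5792, -0.2903, 0.2107]
tcp_rot: [-3.075, -0.636, 0.001]
force: [-0.1, -0.1, -0.2]
grip_width: 0.365
grip_force: 59.7
```

```bash
python3 plan.py .5796,-.2894,.1885; python3 kup.py 15
```

```text
t 43.9 pos [ 0.5792 -0.2903  0.2107] F [-0.1 -0.1 -0.2] w 0.365 gf 59.7 tilt [-7.0e-04  1.8e-03 -1.0e+00] yaw [0.9178 0.397 ]
.5796,-.2894,.1885 rows 1 per row [ 0.006 -0.005  0.185] total [ 0.006 -0.005  0.185]Traceback (most recent call last):
  File "kup.py", line 6, in <module>
    b=max([b for b in blobs(n,im) if not(n=='top' and b[0]>600) and not(n=='side' and b[2][0]<305)],key=lambda b:b[0]);f[n]=np.array(b[2]);print(n,b[:3])
ValueError: max() iterable argument is empty
```

>>> {"method": "apply_moves", "body": {"translation": [[0.005,-0.005,0.03],[0,0,0.05],[0,0,0.05],[0,0,0.03],[0,0,0]], "rotation": [[0,0,0],[0,0,0],[0,0,0],[0,0,0],[0,0,0]], "hand": [-1,-1,-1,-1,-1]}}

```text
clock: 44.4
eef_pos: [0.5796, -0.2896, 0.1918]
tcp_rot: [-3.075, -0.636, -0.0]
force: [0.8, -0.7, 0.0]
grip_width: 0.369
grip_force: 59.7
```

```bash
python3 plan.py .5796,-.2894,.1885
```

```text
t 44.4 pos [ 0.5796 -0.2896  0.1918] F [ 0.8 -0.7  0. ] w 0.369 gf 59.7 tilt [-1.0e-04  1.4e-03 -1.0e+00] yaw [0.918  0.3966]
.5796,-.2894,.1885 rows 1 per row [ 0.001 -0.001  0.028] total [ 0.001 -0.001  0.028]
```

No contact force while entering, so it is going over the spigot. Final lowering, then release.

>>> {"method": "apply_moves", "body": {"translation": [[0,0,0.015],[0,0,0.012],[0,0,0],[0,0,0],[0,0,0]], "rotation": [[0,0,0],[0,0,0],[0,0,0],[0,0,0],[0,0,0]], "hand": [-1,-1,-1,-1,1]}}

```text
clock: 44.9
eef_pos: [0.5802, -0.29, 0.1897]
tcp_rot: [3.076, 0.636, 0.003]
force: [-0.8, -0.0, 0.1]
grip_width: 0.524
grip_force: 0.0
```

>>> {"method": "apply_moves", "body": {"translation": [[0,0,0],[0,0,0],[0,0,0],[0,0,0],[0,0,0]], "rotation": [[0,0,0],[0,0,0],[0,0,0],[0,0,0],[0,0,0]], "hand": [1,1,1,1,1]}}

```text
clock: 45.4
eef_pos: [0.5801, -0.2899, 0.1895]
tcp_rot: [-3.076, -0.636, -0.002]
force: [0.3, -0.4, -0.0]
grip_width: 1.0
grip_force: 0.0
```

>>> {"method": "apply_moves", "body": {"translation": [[0,0,-0.15],[0,0,-0.3],[0,0,-0.3],[0,0,-0.2],[0,0,0]], "rotation": [[0,0,0],[0,0,0],[0,0,0],[0,0,0],[0,0,0]], "hand": [1,1,1,1,1]}}

```text
clock: 45.9
eef_pos: [0.582, -0.2914, 0.3084]
tcp_rot: [3.069, 0.635, 0.012]
force: [-0.4, -0.5, 0.1]
grip_width: 1.002
grip_force: 0.0
```

```bash
sed -i 's/if not(n==.top. and b\[0\]>600)/if not(n=="top" and b[2][1]<230 and b[2][0]<360)/' kup.py; python3 kup.py 16; python3 plan.py
```

```text
top (np.int32(623), [509, 220, 33, 26], [525.0, 232.5])
side (np.int32(272), [372, 82, 15, 22], [378.7, 92.7])
upright fit [ 0.579  -0.2915  0.1995] [-0.01 -0.28  0.34  0.15]
top pred bbox [508. 219.] [34. 27.] area 684.9303716311697
side pred bbox [370.  81.] [17. 24.] area 351.61653313203715
t 46.0 pos [ 0.5798 -0.2899  0.3036] F [-0.8  0.2 -1.2] w 1.006 gf 0.0 tilt [ 1.7e-03  1.0e-04 -1.0e+00] yaw [0.918  0.3966]
```

The knob measures z = 0.1995 m (0.200 expected), on the stack axis and upright, and the arm is clear. Handing in.

```bash
python3 -c "
from workcell import ctrl;print(ctrl.sign_off())"
```

```text
the job is handed in; nothing more can be done
None
```

The spice rack is assembled on the mat and handed in at 46 s: large, medium and small tiers, then the red knob, all seated and upright as far as the cameras show. The knob slipped from the grip once and rolled, and a fingertip landed on it with about 44 N while I was picking it up. I stood it up and seated it. The cups did not move; the bowl and jug were never approached. The hand-in call returned no verdict.

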